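# Load a hybridisation tube in its carrier cradle and lock it

## Task

Lay the tall capped tube gently on its side in the cradle, foot at the end plate and cap at the open end, and let go of it. Then take the T-handled key from its stand, put its blade in the slot of the cradle's lock screw and turn it clockwise until the tab lies squarely across the tube, and hang the key upright in its stand again. Leave the other bottles and things standing where they are.

Things in the scene. Friction and masses are not known exactly. Their poses are not given: they have to be found in the camera images.
- tube: the tall capped tube, milky plastic, 150 mm tall: body 36 mm diameter up to 124 mm, then a blue ribbed cap 41 mm diameter to the top; about 0.16 kg. It starts upright. Origin: centre of its foot's underside; z runs along its axis to the cap
- tube_mid (a point): middle of the tube, on its axis, 75 mm above the foot
- tube_cap (a point): centre of the top of the tube's cap, 150 mm above the foot
- cradle: fixed aluminium carrier, base plate 190 x 80 x 10 mm. Two grey V-saddles, 14 and 12 mm long, 47 mm wide, at x = +56 and -34 mm, wings up to z = 48 mm. End plate: inner face at x = +83 mm, 50 mm wide, up to z = 60 mm; -x end open. Lock post 18 mm square at (+40, +48) mm, up to z = 76 mm. Origin: on the bench under the seat's middle; x runs from the open (cap) end to the end plate, z up
- seat (a point): where the middle of the laid tube belongs: in the cradle 55 mm above the origin; same axes as the cradle. The tube's axis then lies along x at this height, foot at about x = +75 mm, cap top at about x = -75 mm
- lock (a joint): quarter-turn lock screw on the post, vertical axis, rad, grows clockwise seen from above. 0: its steel tab points along the cradle's +x, beside the tube; 1.57 (stop): tab points to the cradle's -y, across the tube. Tab 62 mm long from the axis, 14 mm wide, z = 77 to 82 mm; it stays where it is left (0.06 N m)
- lock_slot (a point): on the lock screw's axis, at the slot's floor, 83 mm above the bench. The slotted head stands 8 mm above this floor; the slot is 6.5 mm wide, open at both ends, 20 mm long, and runs along this point's x axis, which is the direction of the tab
- key: T-handled key, 104 mm tall, 0.12 kg. Origin: underside of the blade; z up. Blade 16 mm long (along x), 4 mm thick (2.4 mm in the lowest 4 mm), 12 mm high; shaft 10 mm diameter; round collar 38 mm diameter at z = 60 to 66 mm; stem 12 mm diameter; handle bar 70 mm long along x (the blade's direction), 16 mm wide, z = 84 to 104 mm
- stand: grey block 60 x 60 x 70 mm with a 27 mm square hole right through, fixed on the bench. The key hangs in it by its collar, blade 10 mm above the bench. Origin: centre of its underside
- short_tube: bystander: same tube but only 95 mm tall, 36 mm diameter, cap 41 mm; origin: centre of its underside, z up
- amber_bottle: bystander: brown bottle, 56 mm diameter, 120 mm tall; origin: centre of its underside, z up
- clear_bottle: bystander: clear bottle, 64 mm diameter, 160 mm tall; origin: centre of its underside, z up
- tip_box: bystander: pipette tip box 72 x 72 x 60 mm with blue lid; origin: centre of its underside, z up
- timer: bystander: flat white timer 66 x 66 x 20 mm; origin: centre of its underside, z up
- beaker: bystander: plastic beaker 70 mm diameter, 85 mm tall; origin: centre of its underside, z up
- gel_stand: bystander: gel casting stand, base 90 x 60 mm, 68 mm tall, green clamps; origin: centre of its underside, z up
There are look-alikes about, which are no part of the job. Leave any red or yellow look-alike of the tube alone. Leave any red or yellow look-alike of the cradle alone.

How it is judged:
By the outcome, as a careful person would: the job done as asked, in the order asked, and still so for the second after the job is handed in, with the robot touching nothing.
It also fails if it takes over 70 s, if anything falls off the work surface, if the arm or the gripper's body presses on something with over 40 N, if the wrist force passes 120 N, or if a joint passes its speed limit or range.

## Robot

A 7-joint arm with a two-finger parallel gripper is mounted at the origin on the work surface. World frame = base frame: x ahead of the robot, y to its left, z up, the work surface at z = 0. Lengths are in m, angles in rad, forces in N, time in s.
With the tool pointing down it reaches from about 0.4 to 0.85 m from the base axis. Payload 4.5 kg.
Tool frame: the origin (TCP) lies midway between the tips of the shut fingers; the grasp point (between the pads) lies 19 mm behind it; z points along the fingers, y is the line along which they close (so a half turn about z gives the same grasp; the last joint's range is limited). The gripper opens to 88 mm and grips with 3 to 60 N. Pads are 18 mm wide; open, the fingers measure 123 mm over their backs; the gripper's body (75 mm by 187 mm) begins 45 mm behind the grasp point.
Start: joints at [-1.108, 0.689, -0.195, 1.565, 0.157, 0.902, -0.215], TCP at [0.26, 0.568, 0.205] pointing down, gripper open.
Joint ranges: [-3.01, 3.01], [-0.46, 2.08], [-1.47, 1.51], [0.13, 2.56], [-1, 4.14], [0.04, 2.09], [-2.66, 2.66]. Speed limits (rad/s): [2.57, 2.57, 3.14, 3.14, 3.14, 3.14, 3.14].

## Interface

Orientations are given as a unit quaternion [x, y, z, w].
In Python, from plant import sensors, eyes, finish_job gives the robot as it stands.
- The arm moves only by the tool send_rows, never from a script. Its argument "rows" is text: rows parted by semicolons, each of 4 numbers parted by spaces: the shift along the tool's x, y, z normalised to -1 to 1, where 1 is 30 cm, then the turn about the tool's z normalised to -1 to 1, where 1 is 2 pi rad. A call has 1 to 10 rows; each row is the pose to reach, as a shift and turn from the pose commanded when the call began, along the tool's axes at that moment, turning the shorter way round; what a row does not reach only later rows make up. A row lasts 1/12 s, in which the tool goes at most 41.7 mm and 7.16 degrees, less where a joint would pass 70% of its speed; a pose out of reach is approached as far as the arm can. A call with a number of a shift or a turn outside -1 to 1 is refused whole. A call with a gripper value outside its range is refused whole. "jaw" is the closure, from -1 (fully open) to 1 (shut), set as the call begins (left out, the last holds). The fingers move at their own pace and stop on an object; "force" is the grip in N (left out, the last holds). Time passes only in rows, so rows that repeat a pose let the fingers close. It gives the time, the measured TCP pose, the force, the opening and the grip force at its end, in the units of the state.
- sensors.get_state(): the state, without advancing time (a new reading comes with each control period).
- eyes.snapshot(name): name is "scene" or "top" or "wrist"; returns (picture, depth): 400x640x3 uint8, red, green, blue; 400x640 float32, m along the optical axis (not along the pixel's ray), 0 where there is no reading.
- eyes.calibration(name): a dict with "fov_y" (degrees; the focal length in pixels is half the picture's height over the tangent of half this angle, whatever the lens; pixels are square), "cx", "cy" (the principal point, pixels), "dist_coeffs" ([k1, k2, p1, p2, k3] as OpenCV has them; the pictures are not rectified), "world_from_camera" (4x4, takes a point from camera to world coordinates). Camera axes: x right, y down, z forward; pixel columns grow to the right and rows downward; lengths in m; the calibration is good to about 2 mm. A picture is of the moment at which its call begins: read the wrist's pose just before it. calibration takes no time and is no camera call; for the wrist camera it gives the pose at the moment of the call.
- finish_job(): hands the job in; it is judged then, once.
The state is a dict: "clock": time; "q": joint angles; "qd": joint speeds; "joint_torque": joint torques, N m; "tool_pos": TCP position; "eef_rot": TCP orientation; "contact_force": force on the tool from outside, world axes, zero at the start; "moment": the same for the moment, N m; "opening": opening from 0.0 (shut) to 1.0 (fully open); "finger_force": force on a finger pad.
Only numpy, scipy, OpenCV 4.12 (cv2) and the standard library are available. Lean on these libraries where they do the work, as an engineer would, in place of code of your own. Each camera call takes 0.05 s, during which the arm holds its last target. There are 200 camera calls.

## Working session

There is one attempt and no reset: what is moved stays moved. The work goes in short steps, Python scripts to look and compute and a tool call to move; the robot and the scene stay as the last step left them, time stands still between calls to the robot, and variables do not carry over. Pictures are saved under pics/ and viewed, at most 10 in all, crops included, and the job is handed in when it is done.

Besides the shell and the picture viewer there is one more tool, called in YAML: its name, and indented under it one key for each argument. send_rows: Moves the arm, as the interface text tells. Scaled input: -1 to 1 covers 30 cm each way for a shift and 2 pi rad each way for a turn. Its arguments: {"type":"object","properties":{"rows":{"type":"string"},"jaw":{"type":"number"},"force":{"type":"number"}},"required":["rows"]}

```bash
ls; mkdir -p pics; cat > h.py <<'E'
import numpy as np,cv2,json
from plant import sensors,eyes,finish_job
def snap(n,f=None):
    c=eyes.calibration(n);p,d=eyes.snapshot(n)
    np.savez('/tmp/%s.npz'%n,p=p,d=d,T=np.array(c['world_from_camera']),fov=c['fov_y'],cx=c['cx'],cy=c['cy'],k=np.array(c['dist_coeffs']))
    if f: cv2.imwrite('pics/'+f,p[:,:,::-1])
    return p,d
def cam(n):
    z=np.load('/tmp/%s.npz'%n);f=200/np.tan(np.radians(z['fov'])/2)
    return z,np.array([[f,0,z['cx']],[0,f,z['cy']],[0,0,1.]])
def rays(n,uv):
    z,K=cam(n);q=cv2.undistortPoints(np.array(uv,float).reshape(-1,1,2),K,z['k']).reshape(-1,2)
    return z['T'],np.c_[q,np.ones(len(q))]
def onz(n,uv,h): # intersect with plane z=h
    T,r=rays(n,uv);d=r@T[:3,:3].T;o=T[:3,3];return o+d*((h-o[2])/d[:,2])[:,None]
def cloud(n):
    z,K=cam(n);v,u=np.mgrid[0:400,0:640];T,r=rays(n,np.c_[u.ravel(),v.ravel()])
    P=(r*z['d'].reshape(-1,1))@T[:3,:3].T+T[:3,3];return P.reshape(400,640,3)
def proj(n,P):
    z,K=cam(n);W=np.linalg.inv(z['T']);return cv2.projectPoints(np.array(P,float).reshape(-1,1,3),cv2.Rodrigues(W[:3,:3])[0],W[:3,3],K,z['k'])[0].reshape(-1,2)
E
python3 - <<'E'
from h import *
snap('top','top.png');snap('scene','scene.png')
print(cam('top')[0]['T'].round(3),cam('scene')[0]['T'].round(3));print(sensors.get_state())
E
```

```text
pics
[[-0.015 -0.991  0.133  0.293]
 [-1.     0.016  0.008 -0.048]
 [-0.01  -0.133 -0.991  1.496]
 [ 0.     0.     0.     1.   ]] [[ 0.115  0.824 -0.554  1.081]
 [ 0.993 -0.101  0.056 -0.116]
 [-0.01  -0.557 -0.83   0.98 ]
 [ 0.     0.     0.     1.   ]]
{'clock': 0.1, 'q': array([-1.10817502,  0.6898945 , -0.19452126,  1.56620844,  0.15729379,
        0.90250178, -0.21513112]), 'qd': array([ 0.00134948, -0.00274019, -0.00066888, -0.00326902, -0.00017153,
        0.00053087,  0.00151184]), 'joint_torque': array([-3.08840936e-03, -5.28499031e+01, -1.27173409e+00, -1.53838599e+01,
       -5.26537537e-02,  1.97850546e-03,  6.51224696e-05]), 'tool_pos': array([0.25966264, 0.56783963, 0.20470222]), 'eef_rot': array([ 2.12752798e-01,  9.77105721e-01, -8.02572098e-04, -1.17168972e-04]), 'contact_force': array([ 0.02082192, -0.27141922,  0.52112345]), 'moment': array([-0.00907687, -0.04862849, -0.02452869]), 'finger_force': 0.0, 'opening': 0.9981822342362844}
```

View pics/top.png

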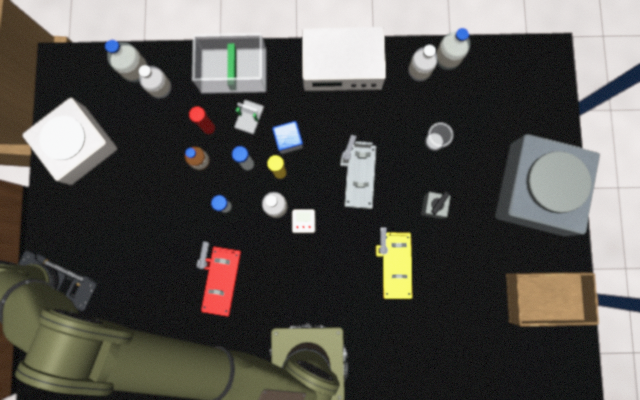

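View pics/scene.png

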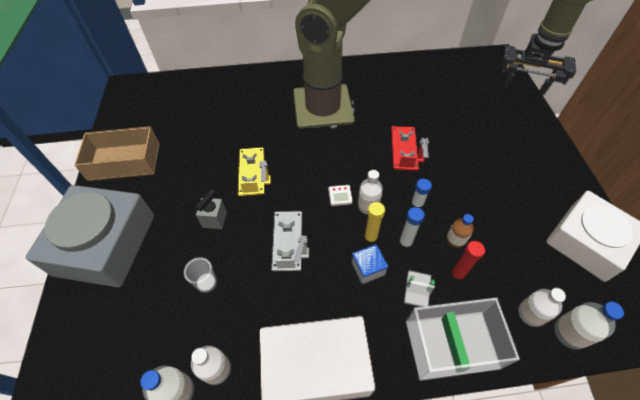

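Top view: the blue-capped pair is at (240,155) and (219,203). The first is tall and the second short. The red tube (200,118) and yellow tube (276,162) are look-alikes. The grey cradle is at (361,175), with red and yellow look-alikes at (220,280) and (397,265). The key is in its stand at (437,205). I'll confirm in an enlarged crop.

```bash
python3 - <<'E'
from h import *
z,K=cam('top');p=z['p'][:,:,::-1]
a=cv2.resize(p[130:230,185:285],(400,400),interpolation=3);b=cv2.resize(p[130:230,335:435+25],None,fx=4,fy=4,interpolation=3)[:,:400]
s=np.load('/tmp/scene.npz')['p'][:,:,::-1]
c=cv2.resize(s[190:240,380:480],(400,200),interpolation=3);d=cv2.resize(s[180:280,190:340],(300,200),interpolation=3)
im=np.zeros((600,800,3),np.uint8);im[:400,:400]=a;im[:400,400:]=b;im[400:,:400]=c;im[400:,400:700]=d
cv2.imwrite('pics/crop1.png',im)
P=cloud('top')
def comp(m,nm):
    n,l,st,ce=cv2.connectedComponentsWithStats(m.astype(np.uint8))
    for i in range(1,n):
        if st[i,4]>8:
            q=P[l==i];print(nm,ce[i].round(1),st[i,4],q.mean(0).round(4),q.max(0).round(3),q.min(0).round(3))
hsv=cv2.cvtColor(z['p'],cv2.COLOR_RGB2HSV);x,y,h=P[...,0],P[...,1],P[...,2]
comp((hsv[...,0]>100)&(hsv[...,0]<125)&(hsv[...,1]>150)&(h>.05)&(x<.8),'blue')
comp((h>.085)&(y<-.2)&(y>-.6)&(x>.3)&(x<.9),'highR')
comp((h>.055)&(h<.1)&(y<.0)&(y>-.6)&(x>.3)&(x<.9),'midR')
E
```

```text
blue [281.  147.5] 21 [0.6276 0.0679 0.0596] [0.638 0.08  0.064] [0.622 0.048 0.054]
blue [239.7 154. ] 193 [0.5891 0.1737 0.1561] [0.61  0.197 1.496] [ 0.293 -0.048  0.125]
blue [189.9 152.2] 60 [0.5993 0.3142 0.1426] [0.616 0.333 1.496] [ 0.293 -0.048  0.113]
blue [218.9 202.5] 185 [0.4628 0.2404 0.1013] [0.485 0.265 1.496] [ 0.293 -0.048  0.074]
highR [425.4  58.3] 455 [ 0.8703 -0.3545  0.1176] [ 0.899 -0.325  0.159] [ 0.844 -0.392  0.085]
highR [456.   51.9] 223 [ 0.8909 -0.4459  0.111 ] [ 0.9   -0.415  0.139] [ 0.88  -0.479  0.086]
highR [377.9  65.4] 364 [ 0.8584 -0.2194  0.0999] [ 0.9   -0.2    0.111] [ 0.82  -0.239  0.085]
highR [445.  125.4] 23 [ 0.6785 -0.4091  0.0877] [ 0.686 -0.392  0.094] [ 0.664 -0.425  0.085]
highR [431.2 128. ] 12 [ 0.6713 -0.3688  0.0881] [ 0.683 -0.362  0.093] [ 0.66  -0.38   0.086]
highR [436.9 144. ] 14 [ 0.6239 -0.383   0.0877] [ 0.633 -0.369  0.093] [ 0.62  -0.4    0.085]
highR [514.3 197.5] 575 [ 0.4626 -0.5852  0.1127] [ 0.55  -0.564  0.128] [ 0.403 -0.6    0.086]
highR [439.8 202.6] 162 [ 0.4513 -0.3773  0.1129] [ 0.482 -0.354  0.122] [ 0.421
[... 823 characters left out ...]
-0.234  0.1  ] [ 0.839 -0.238  0.096]
midR [440.6 134. ] 246 [ 0.6562 -0.3978  0.076 ] [ 0.687 -0.361  0.094] [ 0.619 -0.429  0.055]
midR [348.7 148.6] 149 [ 0.6157 -0.1292  0.0834] [ 0.657 -0.11   0.096] [ 0.585 -0.149  0.056]
midR [363.1 142.8] 33 [ 0.6373 -0.1732  0.0604] [ 0.641 -0.149  0.069] [ 0.634 -0.197  0.055]
midR [508.  195.5] 294 [ 0.4726 -0.5811  0.0779] [ 0.55  -0.563  0.1  ] [ 0.403 -0.6    0.055]
midR [436.1 204.2] 337 [ 0.4515 -0.3765  0.0708] [ 0.488 -0.345  0.099] [ 0.418 -0.415  0.055]
midR [383.1 242.2] 155 [ 0.3452 -0.2198  0.0842] [ 0.385 -0.208  0.097] [ 0.312 -0.23   0.055]
midR [394.2 233.7] 13 [ 0.3698 -0.2552  0.0602] [ 0.372 -0.246  0.065] [ 0.369 -0.269  0.056]
```

View pics/crop1.png

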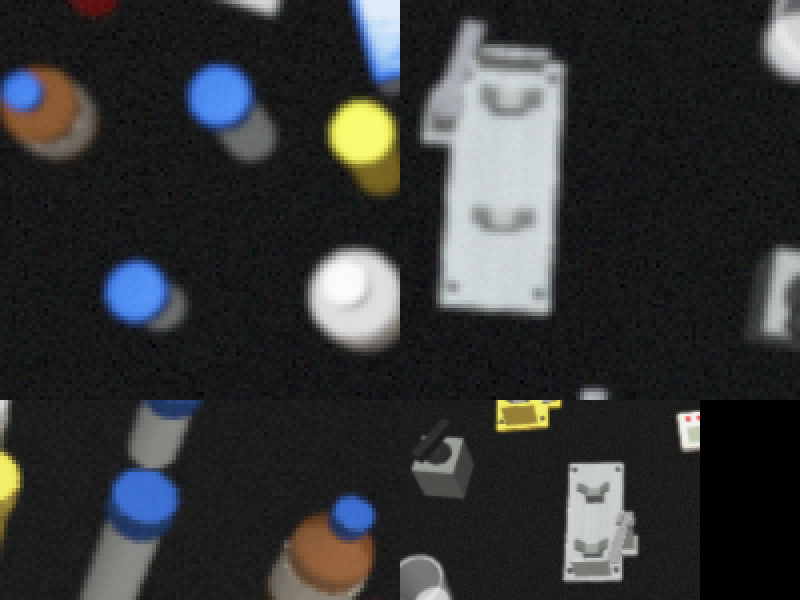

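The crop confirms the choices. The tall blue-capped tube has its cap at top pixel (240,154) and the longer body. The one at (219,203) is short (cap at 0.10 m). The grey cradle has its end plate at the far end (about (363,144)) and its post on the left. The key is in its grey stand.

```bash
cat >> h.py <<'E'
from scipy.spatial.transform import Rotation as R
def move(x,y,z,yaw=None):
    "shift from measured pose in tool units; yaw=world heading of the tool y axis (mod pi)"
    s=sensors.get_state();r=R.from_quat(s['eef_rot']);M=r.as_matrix()
    d=M.T@(np.array([x,y,z])-s['tool_pos'])/.3
    w=np.arctan2(M[1,1],M[0,1]);t=0
    if yaw is not None: t=-((yaw-w+np.pi/2)%np.pi-np.pi/2)/(2*np.pi)
    print('tcp',s['tool_pos'].round(4),'yawY',w.round(3),'q7',s['q'][6].round(2),'t',round(s['clock'],2),'move',d.round(4),'turn',round(t,4))
E
python3 - <<'E'
from h import *
c=lambda u,v:((u+.5)/4-.5,(v+.5)/4-.5)
t=onz('top',[c(220,96)[0:2]+np.array([185,130])],.15);print('tube',t)
C=onz('top',[np.array(c(u-400,v))+[335,130] for u,v in [(438,305),(552,314),(566,62)]],.01)
LL,LR,UR=C;print(C.round(4),np.linalg.norm(LL-LR),np.linalg.norm(UR-LR))
o=(LL+UR)/2;ax=UR-LR;ay=LL-LR;print('cradle',o,np.arctan2(ax[1],ax[0]),np.arctan2(-ay[0],ay[1]))
P=cloud('top');q=P[(P[...,2]>.106)&(P[...,2]<.118)&(P[...,1]<-.33)&(P[...,1]>-.43)&(P[...,0]>.4)&(P[...,0]<.5)][:,:2]
print('key',q.mean(0),len(q));e=np.linalg.eigh(np.cov(q.T));print(e)
move(*t[0][:2],.26,yaw=np.pi/2)
E
```

```text
tube [[0.59130514 0.17473537 0.15      ]]
[[ 0.4577 -0.1158  0.01  ]
 [ 0.4496 -0.2007  0.01  ]
 [ 0.6417 -0.2169  0.01  ]] 0.08526106605085482 0.1927500745950596
cradle [ 0.54971929 -0.16636437  0.01      ] -0.08457316342668336 -0.09512592560321892
key [ 0.45145688 -0.37797336] 136
EighResult(eigenvalues=array([2.39306777e-05, 4.06509108e-04]), eigenvectors=array([[-0.60309423, -0.79766995],
       [-0.79766995,  0.60309423]]))
tcp [0.2597 0.5678 0.2047] yawY 1.142 q7 -0.22 t 0.1 move [-1.5502 -0.7324 -0.183 ] turn -0.0682
```

send_rows:
  rows: "-0.05 -0.02 -0.13 0;-0.18 -0.09 -0.22 0;-0.3 -0.15 -0.32 -0.02;-0.42 -0.2 -0.32 -0.035;-0.54 -0.26 -0.32 -0.05;-0.66 -0.31 -0.32 -0.06;-0.78 -0.37 -0.32 -0.07;-0.9 -0.42 -0.32 -0.0538"
  jaw: -1

```text
clock: 0.77
tool_pos: [0.4501, 0.3434, 0.3012]
eef_rot: [0.044, 0.999, -0.0, -0.0]
contact_force: [0.3, 0.0, -0.8]
opening: 1.001
finger_force: 0.0
```

```bash
python3 - <<'E'
from h import *
move(.5913,.1747,.30,yaw=1.48)
E
```

```text
tcp [0.4501 0.3434 0.3012] yawY 1.482 q7 0.58 t 0.77 move [-0.5187 -0.5185  0.004 ] turn 0.0004
```

send_rows:
  rows: "-0.09 -0.09 0 0;-0.18 -0.18 0 0;-0.27 -0.27 0 0;-0.36 -0.36 0 0;-0.45 -0.45 0 0;-0.52 -0.52 0 0;-0.52 -0.52 0 0;-0.52 -0.52 0 0"

```text
clock: 1.43
tool_pos: [0.5913, 0.1737, 0.3006]
eef_rot: [0.048, 0.999, -0.001, -0.0]
contact_force: [-0.5, 1.0, -0.3]
opening: 0.997
finger_force: 0.0
```

```bash
python3 - <<'E'
from h import *
move(.5913,.1747,.157,yaw=1.48)
snap('wrist','w1.png');print(cam('wrist')[0]['T'].round(3))
z,K=cam('wrist');P=cloud('wrist');h=P[...,2]
m=(h>.14)&(h<.16)&(abs(P[...,0]-.59)<.04)&(abs(P[...,1]-.175)<.04)
q=P[m];print(len(q),q.mean(0),q.min(0),q.max(0));v,u=np.where(m);print(u.min(),u.max(),v.min(),v.max());print(proj('wrist',[[.5913,.1747,.15]]))
E
```

```text
tcp [0.5913 0.1737 0.3006] yawY 1.475 q7 0.95 t 1.43 move [-1.000e-04  3.800e-03  4.785e-01] turn -0.0007
[[ 0.094  0.955  0.281  0.518]
 [ 0.996 -0.09  -0.028  0.18 ]
 [-0.001  0.282 -0.959  0.48 ]
 [ 0.     0.     0.     1.   ]]
986 [0.58999901 0.17460687 0.14989157] [0.56994401 0.15346247 0.14007899] [0.61199122 0.19531359 0.15294912]
302 337 159 194
[[319.80727827 177.65837336]]
```

View pics/w1.png

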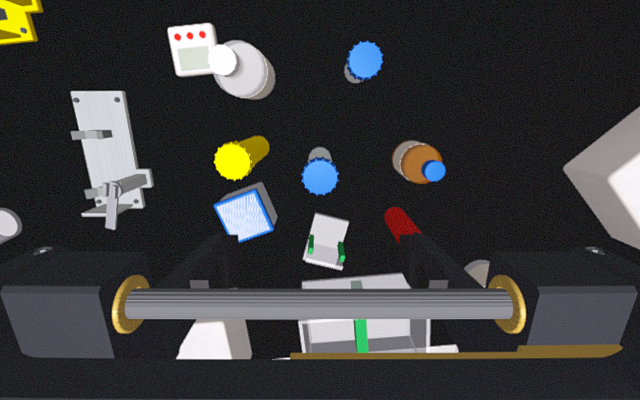

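Wrist view: the tall tube's blue cap is at (320,177), straight below the gripper and clear of its neighbours. I'll descend.

send_rows:
  rows: "0 0.003 0.12 0;0 0.003 0.24 0;0 0.003 0.36 0;0 0.003 0.46 0;0 0.003 0.54 0;0 0.003 0.59 0;0 0.003 0.608 0;0 0.003 0.608 0"

```text
clock: 2.15
tool_pos: [0.5888, 0.1786, 0.1179]
eef_rot: [0.044, 0.999, -0.0, -0.002]
contact_force: [0.1, -0.4, 0.2]
opening: 1.002
finger_force: 0.0
```

send_rows:
  rows: "0 0 0 0;0 0 0 0;0 0 0 0;0 0 0 0;0 0 0 0;0 0 0 0;0 0 0 0;0 0 0 0"
  jaw: 1
  force: 12

```text
clock: 2.82
tool_pos: [0.5907, 0.177, 0.1191]
eef_rot: [0.045, 0.999, 0.0, 0.0]
contact_force: [-0.1, -0.1, 0.2]
opening: 0.414
finger_force: 0.0
```

send_rows:
  rows: "0 0 0 0;0 0 0 0;0 0 0 0;0 0 0 0"

```text
clock: 3.15
tool_pos: [0.5906, 0.1771, 0.119]
eef_rot: [0.045, 0.999, 0.0, -0.0]
contact_force: [0.2, 0.2, 0.8]
opening: 0.117
finger_force: 0.0
```

```bash
python3 - <<'E'
from h import *
print(sensors.get_state())
snap('scene');snap('wrist')
a=np.load('/tmp/scene.npz')['p'][150:290,340:500,::-1];b=np.load('/tmp/wrist.npz')['p'][:,:,::-1]
im=np.zeros((600,800,3),np.uint8);im[:350,:400]=cv2.resize(a,(400,350),interpolation=3);im[:250,400:]=cv2.resize(b,(400,250))
cv2.imwrite('pics/c2.png',im[:360])
E
```

```text
{'clock': 3.15, 'q': array([-0.22934387,  0.79051346, -0.24547119,  1.66849615,  0.26628625,
        0.71547819,  0.87320373]), 'qd': array([ 0.00131206,  0.00015272, -0.00050721, -0.00014431, -0.00010141,
       -0.00014129, -0.00042853]), 'joint_torque': array([ 4.06169172e-03, -5.41421986e+01, -2.06806093e+00, -1.24808478e+01,
       -1.72682171e-02,  7.01666786e-02, -1.68249312e-04]), 'tool_pos': array([0.59062002, 0.17711613, 0.11900145]), 'eef_rot': array([ 4.53688011e-02,  9.98970305e-01,  5.05620626e-05, -2.88436037e-06]), 'contact_force': array([0.17952779, 0.20962165, 0.82032382]), 'moment': array([ 0.04730362, -0.012459  , -0.00338539]), 'finger_force': 0.0, 'opening': 0.11741052134084597}
```

View pics/c2.png

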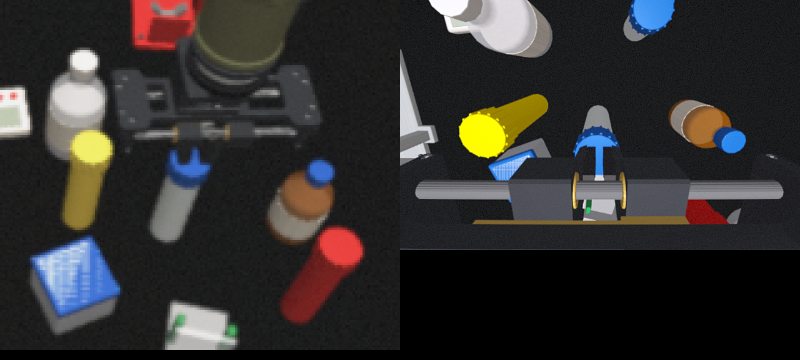

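```bash
python3 - <<'E'
from h import *
z,K=cam('wrist');P=cloud('wrist');hsv=cv2.cvtColor(z['p'],cv2.COLOR_RGB2HSV)
m=(hsv[...,0]>100)&(hsv[...,0]<125)&(hsv[...,1]>150)&(z['d']>0)&(abs(P[...,0]-.59)<.05)&(abs(P[...,1]-.175)<.04)
q=P[m];print(q.min(0).round(4),q.max(0).round(4),np.percentile(q,[5,50,95],axis=0).round(4))
for v in range(190,320,8):
    print(v,[(tuple((P[v,u]*1000).round().astype(int)),) if z['d'][v,u]>0 else 0 for u in (290,305,319,333,348)])
x=cv2.resize(z['p'][150:350,220:420,::-1],(600,600),interpolation=3);cv2.imwrite('pics/c3.png',x)
E
```

```text
[ 0.5441  0.1351 -0.0013] [0.6394 0.2131 0.2568] [[0.5705 0.1573 0.13  ]
 [0.5782 0.1758 0.1497]
 [0.6045 0.1912 0.1529]]
190 [((np.int64(594), np.int64(146), np.int64(0)),), ((np.int64(575), np.int64(168), np.int64(79)),), ((np.int64(574), np.int64(179), np.int64(86)),), ((np.int64(583), np.int64(190), np.int64(58)),), ((np.int64(600), np.int64(207), np.int64(0)),)]
198 [((np.int64(603), np.int64(145), np.int64(0)),), ((np.int64(574), np.int64(169), np.int64(103)),), ((np.int64(574), np.int64(179), np.int64(107)),), ((np.int64(580), np.int64(189), np.int64(89)),), ((np.int64(609), np.int64(207), np.int64(0)),)]
206 [((np.int64(612), np.int64(144), np.int64(0)),), ((np.int64(572), np.int64(170), np.int64(129)),), ((np.int64(571), np.int64(179), np.int64(134)),), ((np.int64(574), np.int64(187), np.int64(128)),), ((np.int64(618), np.int64(206), np.int64(-1)),)]
214 [((np.int64(621), np.int64(143), np.int64(0)),), ((np.int64(570), np.int64(171), np.int64(148)),), ((np.int64(571), np.int64(179), np.int64(147)),), ((np.int64(574), np.int64(187), np.int64(142)),), ((np.int64(627), np.int64
[... 2634 characters left out ...]
4(564), np.int64(176), np.int64(234)),), ((np.int64(565), np.int64(179), np.int64(233)),), ((np.int64(565), np.int64(183), np.int64(234)),), ((np.int64(565), np.int64(187), np.int64(234)),)]
310 [((np.int64(566), np.int64(172), np.int64(234)),), ((np.int64(566), np.int64(175), np.int64(234)),), ((np.int64(567), np.int64(179), np.int64(234)),), ((np.int64(567), np.int64(183), np.int64(234)),), ((np.int64(567), np.int64(187), np.int64(235)),)]
318 [((np.int64(568), np.int64(171), np.int64(234)),), ((np.int64(568), np.int64(175), np.int64(235)),), ((np.int64(570), np.int64(179), np.int64(233)),), ((np.int64(570), np.int64(183), np.int64(234)),), ((np.int64(569), np.int64(186), np.int64(235)),)]
```

View pics/c3.png

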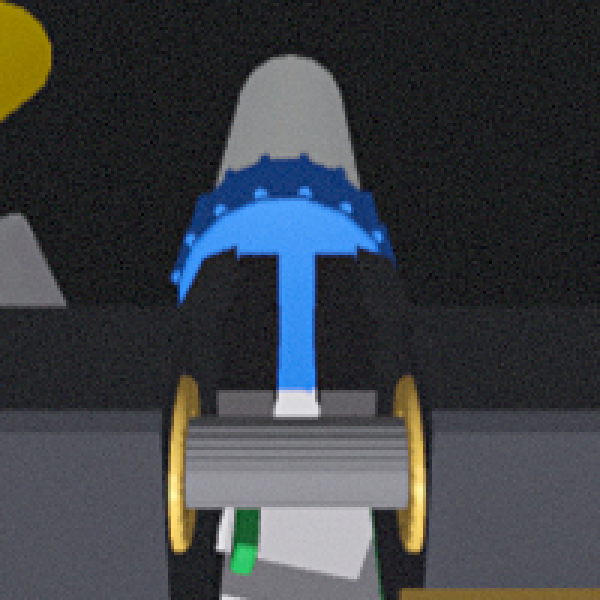

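The fingers closed right through the cap with no contact force and the tube stayed put, so the cap gives no grip. I'll reopen and take the body just below the cap, with the grasp point 112 mm up so the gripper body clears the top.

send_rows:
  rows: "0 0 0 0;0 0 0 0;0 0 0 0;0 0 0 0;0 0 0 0;0 0 0 0;0 0 0 0;0 0 0 0;0 0 0 0;0 0 0 0"
  jaw: -1

```text
clock: 4.08
tool_pos: [0.5906, 0.1771, 0.119]
eef_rot: [0.045, 0.999, 0.0, 0.0]
contact_force: [0.5, 0.2, -0.5]
opening: 0.759
finger_force: 0.0
```

send_rows:
  rows: "0 0.003 0.02 0;0 0.006 0.05 0;0 0.006 0.075 0;0 0.006 0.087 0;0 0.006 0.087 0;0 0.006 0.087 0"

```text
clock: 4.58
tool_pos: [0.5905, 0.1788, 0.0924]
eef_rot: [0.045, 0.999, -0.0, -0.0]
contact_force: [0.9, 0.4, -0.3]
opening: 0.997
finger_force: 0.0
```

send_rows:
  rows: "0 0 0 0;0 0 0 0;0 0 0 0;0 0 0 0;0 0 0 0;0 0 0 0;0 0 0 0;0 0 0 0;0 0 0 0;0 0 0 0"
  jaw: 1
  force: 12

```text
clock: 5.42
tool_pos: [0.5908, 0.1787, 0.0929]
eef_rot: [0.045, 0.999, -0.0, 0.0]
contact_force: [0.2, -1.3, 1.2]
opening: 0.461
finger_force: 11.9
```

```bash
python3 - <<'E'
from h import *
snap('scene');P=cloud('scene')
for lo,hi in ((.135,.153),(.2,.216)):
    m=(P[...,1]>lo)&(P[...,1]<hi)&(abs(P[...,0]-.59)<.03)&(P[...,2]>.06)
    print(len(P[m]),np.sort(P[m][:,2])[:25].round(3), P[m].mean(0))
snap('wrist');P=cloud('wrist')
for lo,hi in ((.135,.153),(.2,.216)):
    m=(P[...,1]>lo)&(P[...,1]<hi)&(abs(P[...,0]-.59)<.03)&(P[...,2]>.06)
    print(len(P[m]),np.sort(P[m][:,2])[:25].round(3), P[m].mean(0))
E
```

```text
1615 [0.13  0.132 0.132 0.133 0.135 0.137 0.139 0.141 0.142 0.143 0.144 0.144
 0.145 0.145 0.146 0.146 0.147 0.15  0.15  0.153 0.154 0.209 0.212 0.212
 0.212] [0.59838012 0.14340279 0.41456454]
527 [0.128 0.128 0.129 0.134 0.134 0.134 0.135 0.135 0.137 0.137 0.138 0.139
 0.139 0.142 0.142 0.143 0.145 0.146 0.146 0.147 0.147 0.148 0.148 0.15
 0.151] [0.59888154 0.20722261 0.39655893]
9425 [0.127 0.127 0.127 0.127 0.127 0.127 0.127 0.127 0.127 0.127 0.128 0.128
 0.128 0.128 0.129 0.129 0.129 0.129 0.129 0.129 0.129 0.129 0.13  0.13
 0.13 ] [0.56871398 0.14559739 0.21084334]
10870 [0.125 0.126 0.126 0.127 0.127 0.127 0.127 0.127 0.127 0.127 0.127 0.127
 0.127 0.127 0.128 0.128 0.128 0.128 0.128 0.128 0.128 0.128 0.128 0.128
 0.128] [0.57333317 0.208108   0.20571594]
```

send_rows:
  rows: "0 0 -0.02 0;0 0 -0.05 0;0 0 -0.1 0;0 0 -0.1 0;0 0 -0.1 0"

```text
clock: 5.93
tool_pos: [0.5915, 0.1794, 0.1239]
eef_rot: [0.045, 0.999, 0.001, 0.001]
contact_force: [-0.5, 1.0, -1.8]
opening: 0.46
finger_force: 11.9
```

```bash
python3 - <<'E'
from h import *
snap('wrist');z,K=cam('wrist');P=cloud('wrist')
b=z['p'][:,:,::-1]
snap('scene');a=np.load('/tmp/scene.npz')['p'][140:260,350:510,::-1]
im=np.zeros((450,800,3),np.uint8);im[:,:400]=cv2.resize(b[150:350,230:408],(400,450));im[:300,400:]=cv2.resize(a,(400,300),interpolation=3);cv2.imwrite('pics/c4.png',im)
hsv=cv2.cvtColor(z['p'],cv2.COLOR_RGB2HSV)
m=(hsv[...,0]>100)&(hsv[...,0]<125)&(hsv[...,1]>150)&(abs(P[...,0]-.59)<.03)&(abs(P[...,1]-.175)<.03)
print(np.percentile(P[m],[2,50,98],axis=0).round(4),sensors.get_state()['tool_pos'])
E
```

```text
[[0.5706 0.1603 0.16  ]
 [0.5829 0.1799 0.1811]
 [0.5988 0.198  0.1829]] [0.59044932 0.17876131 0.12262418]
```

View pics/c4.png

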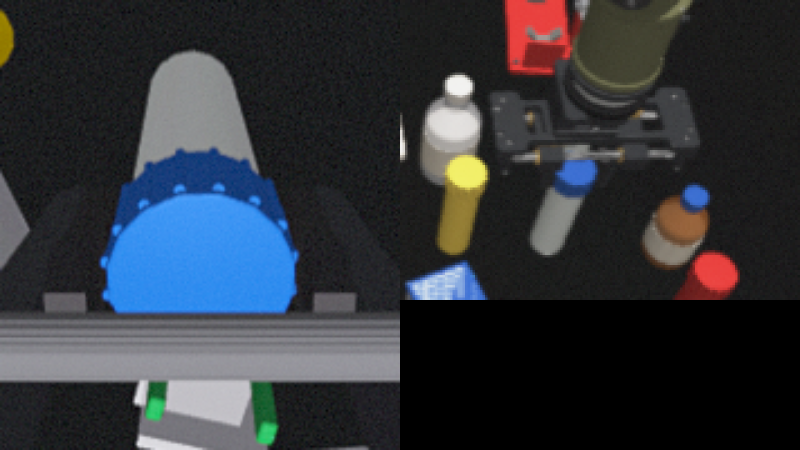

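The z puzzle is solved. The real fingertips sit 34 mm higher than the reported TCP: depth shows tips at 0.127 m where the report says 0.093 m. The first close passed just over the cap, and the grip is now on the cap itself. The tube is lifted 30 mm and hangs straight. I'll go up and over to the cradle.

send_rows:
  rows: "0 0 -0.1 0;0 0 -0.22 0;0 0 -0.35 0;0 0 -0.47 0;0 -0.05 -0.53 0;0 -0.15 -0.54 0;0 -0.27 -0.54 0;0 -0.39 -0.54 0;0 -0.5 -0.54 0;0 -0.6 -0.54 0"

```text
clock: 6.87
tool_pos: [0.5734, -0.0031, 0.2841]
eef_rot: [0.046, 0.999, -0.001, -0.001]
contact_force: [1.3, 0.4, -2.0]
opening: 0.46
finger_force: 11.9
```

send_rows:
  rows: "0 -0.12 0 0;0 -0.24 0 0;0 -0.36 0 0;0.003 -0.46 0 0;0.006 -0.54 0 0;0.006 -0.56 0 0;0.006 -0.56 0 0;0.006 -0.56 0 0"

```text
clock: 7.53
tool_pos: [0.5574, -0.1662, 0.2843]
eef_rot: [0.045, 0.999, 0.001, -0.0]
contact_force: [-0.4, 0.4, -1.9]
opening: 0.461
finger_force: 11.9
```

```bash
python3 - <<'E'
from h import *
move(.5577,-.1671,.283,yaw=1.48)
snap('wrist','w2.png')
E
```

```text
tcp [ 0.5574 -0.1662  0.2843] yawY 1.481 q7 1.52 t 7.53 move [-0.0014 -0.003   0.0044] turn 0.0001
```

View pics/w2.png

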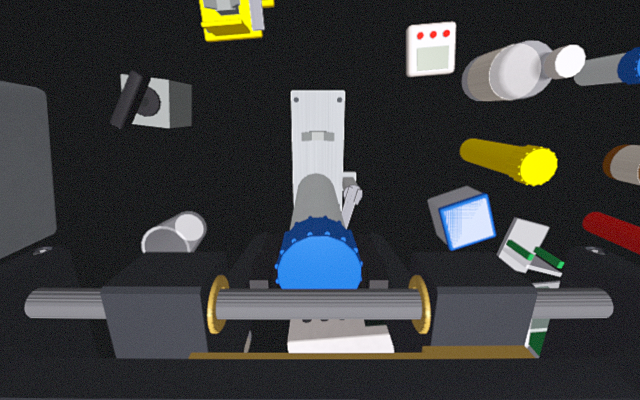

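Wrist view: the tube's cap is at (318,268) and its body leads up to the cradle. The base plate's open end is at v≈91 (u 291–344) and the −x saddle at (318,135). The key in its stand is at (140,95). I'll measure the cradle's edges in code.

```bash
python3 - <<'E'
from h import *
z,K=cam('wrist');g=cv2.GaussianBlur(cv2.cvtColor(z['p'],cv2.COLOR_RGB2GRAY),(3,3),0).astype(float);P=cloud('wrist')
def cross(a,up):
    t=100.;i=np.where((a[:-1]<t)&(a[1:]>=t) if up else (a[:-1]>=t)&(a[1:]<t))[0]
    i=i[0] if up else i[-1];return i+(t-a[i])/(a[i+1]-a[i])
L=[];Rr=[]
for v in list(range(97,128))+list(range(142,165)):
    L.append((275+cross(g[v,275:310],1),v));Rr.append((325+cross(g[v,325:340+20],0),v))
T=[(u,75+cross(g[75:105,u],1)) for u in range(297,340)]
def fit(uv):
    q=onz('wrist',uv,.01)[:,:2];l=cv2.fitLine(q.astype(np.float32),cv2.DIST_HUBER,0,.01,.01).ravel();return l
l,r,t=map(fit,(L,Rr,T));print(l,r,t)
yaw=[np.arctan2(a[1],a[0]) for a in (l,r)];print('yaw',yaw,np.arctan2(t[0],-t[1]))
c=np.array([-.15,0]);
def at(a,b): # intersect
    s=np.linalg.solve(np.c_[a[:2],-b[:2]],b[2:]-a[2:]);return a[2:]+a[:2]*s[0]
A=at(l,t);B=at(r,t);m=(A+B)/2;print('width',np.linalg.norm(A-B));
th=np.mean([((y+np.pi/2)%np.pi)-np.pi/2 for y in yaw]);ax=np.array([np.cos(th),np.sin(th)])
o=m+.095*ax;print('origin',o,'th',th);
# saddle & post points in cradle frame
Rm=np.array([[np.cos(th),np.sin(th)],[-np.sin(th),np.cos(th)]]);Q=P.copy();Q[...,:2]=(P[...,:2]-o)@Rm.T
ok=z['d']>0
for nm,zl,zh,x0,x1,y0,y1 in (('base',.004,.016,-.1,-.045,-.045,.045),('saddle',.025,.055,-.05,-.02,-.03,.03),('post',.05,.1,0,.1,.03,.07)):
    k=ok&(Q[...,2]>zl)&(Q[...,2]<zh)&(Q[...,0]>x0)&(Q[...,0]<x1)&(Q[...,1]>y0)&(Q[...,1]<y1)
    q=Q[k];print(nm,len(q),np.percentile(q,[2,50,98],axis=0).round(4).tolist())
k=ok&(Q[...,2]>.025)&(abs(Q[...,0]+.034)<.008)&(abs(Q[...,1])<.03)
q=Q[k]
for y in np.arange(-.026,.027,.004):
    w=q[abs(q[:,1]-y)<.002]; print(round(y,3),len(w),w[:,2].max().round(4) if len(w) else 0,end='; ')
E
```

```text
[ 0.99601597 -0.08917522  0.5050543  -0.20382899] [ 0.9955391  -0.0943495   0.51229566 -0.12296963] [ 0.08893094  0.9960378   0.4515555  -0.16708788]
yaw [np.float32(-0.08929384), np.float32(-0.094490044)] 3.052544
width 0.08147695
origin [ 0.5469474  -0.16692615] th -0.091891944
base 1815 [[-0.0927, -0.0382, 0.0085], [-0.0701, 0.0008, 0.0103], [-0.0456, 0.0384, 0.0129]]
saddle 295 [[-0.0352, -0.023, 0.0313], [-0.0294, -0.0005, 0.0411], [-0.0236, 0.0221, 0.0497]]
post 525 [[0.033, 0.0358, 0.0543], [0.0494, 0.044, 0.0828], [0.0881, 0.058, 0.0921]]
-0.026 0 0; -0.022 20 0.051; -0.018 17 0.0501; -0.014 19 0.0475; -0.01 20 0.0433; -0.006 21 0.0345; -0.002 20 0.0344; 0.002 21 0.0337; 0.006 14 0.033; 0.01 21 0.0416; 0.014 21 0.0463; 0.018 21 0.0496; 0.022 15 0.0498; 0.026 0 0;
```

```bash
cat >> h.py <<'E'
O=np.array([.5490,-.1669]);TH=-.092
def cw(x,y=0): return O+np.array([x*np.cos(TH)-y*np.sin(TH),x*np.sin(TH)+y*np.cos(TH)])
E
python3 - <<'E'
from h import *
move(*cw(-.004),.110,yaw=1.479)
for i,t in enumerate(np.linspace(0,np.pi/2,21)):
    g=np.array([-.028-.118*np.sin(t)+.018*np.cos(t),.037+.118*np.cos(t)+.018*np.sin(t)])
    print(i,((g-[-.004,.157])*[-1,-1]/.3).round(3))
E
```

```text
tcp [ 0.5576 -0.1652  0.2845] yawY 1.483 q7 1.52 t 7.58 move [ 0.0412 -0.0094  0.5817] turn 0.0006
0 [0.02  0.007]
1 [0.051 0.003]
2 [0.082 0.002]
3 [0.113 0.004]
4 [0.144 0.007]
5 [0.175 0.014]
6 [0.205 0.022]
7 [0.234 0.033]
8 [0.263 0.047]
9 [0.29  0.062]
10 [0.316 0.079]
11 [0.34  0.099]
12 [0.363 0.12 ]
13 [0.384 0.143]
14 [0.403 0.168]
15 [0.42  0.194]
16 [0.436 0.221]
17 [0.448 0.25 ]
18 [0.459 0.279]
19 [0.467 0.309]
20 [0.473 0.34 ]
```

send_rows:
  rows: "0.02 -0.005 0.12 0;0.04 -0.007 0.24 0;0.041 -0.007 0.36 0;0.041 -0.007 0.46 0;0.041 -0.007 0.53 0;0.041 -0.007 0.57 0;0.041 -0.007 0.582 0;0.041 -0.007 0.582 0;0.041 -0.007 0.582 0"

```text
clock: 8.33
tool_pos: [0.5461, -0.1672, 0.111]
eef_rot: [0.044, 0.999, 0.0, 0.001]
contact_force: [0.2, 0.3, -2.8]
opening: 0.456
finger_force: 11.9
```

send_rows:
  rows: "0.02 0.002 0.005 0;0.05 0.002 0.004 0;0.08 0.002 0.003 0;0.113 0.002 0.004 0;0.144 0.002 0.007 0;0.175 0.002 0.014 0;0.205 0.002 0.022 0;0.234 0.002 0.033 0;0.263 0.002 0.047 0;0.29 0.002 0.062 0"
  force: 8

```text
clock: 9.17
tool_pos: [0.4596, -0.1599, 0.093]
eef_rot: [0.045, 0.999, -0.0, 0.002]
contact_force: [0.7, -0.4, -1.5]
opening: 0.458
finger_force: 8.0
```

```bash
python3 - <<'E'
from h import *
snap('wrist');snap('scene');b=np.load('/tmp/wrist.npz')['p'][:,:,::-1];a=np.load('/tmp/scene.npz')['p'][160:280,230:390,::-1]
im=np.zeros((300,800,3),np.uint8);im[:250,:400]=cv2.resize(b,(400,250));im[:,400:]=cv2.resize(a,(400,300),interpolation=3);cv2.imwrite('pics/c5.png',im)
E
```

```text
(no output)
```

View pics/c5.png

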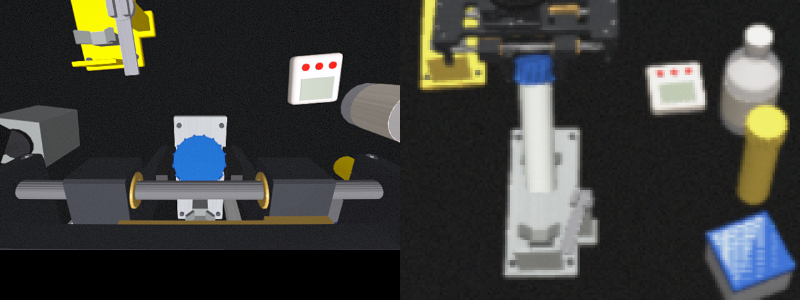

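The tube is leaning over the −x saddle with its cap towards the open end, tilting as planned. I'll continue the arc.

send_rows:
  rows: "0.024 0 0.017 0;0.044 0 0.037 0;0.062 0 0.058 0;0.078 0 0.081 0;0.092 0 0.106 0;0.104 0 0.132 0;0.114 0 0.159 0;0.122 0 0.188 0;0.128 0 0.217 0;0.132 0 0.247 0"

```text
clock: 10.1
tool_pos: [0.4199, -0.1562, 0.0181]
eef_rot: [0.045, 0.999, 0.0, 0.001]
contact_force: [-0.7, 1.0, -0.5]
opening: 0.457
finger_force: 8.0
```

send_rows:
  rows: "0 0 0.015 0;0 0 0.03 0;0 0 0.03 0"

```text
clock: 10.35
tool_pos: [0.4194, -0.1562, 0.0084]
eef_rot: [0.045, 0.999, 0.0, 0.0]
contact_force: [-1.4, 0.7, -0.9]
opening: 0.457
finger_force: 8.0
```

```bash
cat >> h.py <<'E'
def tube():
    out=[]
    for n in ('scene','top'):
        snap(n);P=cloud(n);z=cam(n)[0];c,s=np.cos(TH),np.sin(TH)
        Q=P.copy();d=P[...,:2]-O;Q[...,0]=d[...,0]*c+d[...,1]*s;Q[...,1]=-d[...,0]*s+d[...,1]*c
        k=(z['d']>0)&(abs(Q[...,1])<.03)&(Q[...,2]>.052)&(Q[...,2]<.12)&(Q[...,0]>-.17)&(Q[...,0]<.095)
        print(n,[(int(x*1000),len(w),(np.percentile(w[:,2],95)*1000).round(1),(np.median(w[:,1])*1000).round(1)) for x in np.arange(-.16,.1,.01) for w in [Q[k&(abs(Q[...,0]-x)<.005)]] if len(w)>3])
E
python3 - <<'E'
from h import *
tube();move(*cw(-.131),.008,yaw=1.479)
E
```

```text
scene [(-139, 17, np.float64(91.0), np.float64(-6.6)), (-129, 39, np.float64(76.2), np.float64(-3.2)), (-119, 93, np.float64(86.9), np.float64(-3.0)), (-109, 40, np.float64(114.2), np.float64(2.7)), (-99, 39, np.float64(119.1), np.float64(2.9)), (-89, 37, np.float64(81.6), np.float64(3.5)), (-79, 33, np.float64(72.3), np.float64(3.7)), (-69, 36, np.float64(73.1), np.float64(1.4)), (-59, 34, np.float64(72.9), np.float64(1.4)), (-49, 40, np.float64(73.4), np.float64(2.0)), (-39, 36, np.float64(73.0), np.float64(5.0)), (-29, 41, np.float64(74.9), np.float64(2.6)), (-19, 39, np.float64(74.6), np.float64(2.9)), (-9, 40, np.float64(74.3), np.float64(3.2)), (0, 40, np.float64(73.7), np.float64(3.2)), (10, 59, np.float64(72.9), np.float64(2.2)), (90, 54, np.float64(61.6), np.float64(0.7))]
top [(60, 4, np.float64(54.2), np.float64(-17.9)), (90, 39, np.float64(64.0), np.float64(2.1))]
tcp [ 0.4195 -0.1563  0.0089] yawY 1.481 q7 1.32 t 10.45 move [0.0037 0.0044 0.003 ] turn 0.0003
```

send_rows:
  rows: "0 0 0.013 0;-0.02 0 0.015 0;-0.05 0 0.015 0;-0.08 0 0.015 0;-0.11 0 0.015 0;-0.14 0 0.015 0;-0.165 0 0.013 0;-0.19 0 0.01 0;-0.2 0 0.005 0;-0.2 0 0.002 0"

```text
clock: 11.28
tool_pos: [0.4802, -0.1613, 0.0084]
eef_rot: [0.045, 0.999, 0.0, 0.001]
contact_force: [-0.1, 3.5, 1.1]
opening: 0.461
finger_force: 8.0
```

```bash
python3 - <<'E'
from h import *
tube();move(*cw(-.063),.008,yaw=1.479)
E
```

```text
scene [(-79, 9, np.float64(86.6), np.float64(-20.5)), (-69, 42, np.float64(93.6), np.float64(-1.4)), (-59, 94, np.float64(88.0), np.float64(-3.8)), (-49, 43, np.float64(75.0), np.float64(1.6)), (-39, 43, np.float64(119.5), np.float64(2.3)), (-29, 38, np.float64(75.2), np.float64(2.4)), (-19, 42, np.float64(75.5), np.float64(2.9)), (-9, 38, np.float64(74.4), np.float64(4.6)), (0, 39, np.float64(75.9), np.float64(3.4)), (10, 39, np.float64(77.1), np.float64(3.9)), (20, 39, np.float64(77.6), np.float64(4.5)), (30, 42, np.float64(77.8), np.float64(4.7)), (40, 46, np.float64(78.4), np.float64(2.3)), (50, 48, np.float64(79.4), np.float64(3.8)), (60, 43, np.float64(79.6), np.float64(5.5)), (70, 75, np.float64(78.8), np.float64(3.0)), (90, 55, np.float64(61.7), np.float64(-0.2))]
top [(30, 11, np.float64(76.1), np.float64(16.2)), (40, 15, np.float64(78.5), np.float64(14.3)), (50, 25, np.float64(78.2), np.float64(12.2)), (60, 42, np.float64(82.9), np.float64(4.8)), (70, 14, np.float64(80.7), np.float64(3.6)), (90, 39, np.float64(65.5), np.float64(4.3))]
tcp [ 0.4802 -0.1613  0.0084] yawY 1.481 q7 1.3 t 11.38 move [-0.02    0.0026  0.0015] turn 0.0003
```

send_rows:
  rows: "0 0.002 -0.004 0;0 0.004 -0.008 0;0 0.004 -0.01 0;0 0.004 -0.01 0"
  force: 5

```text
clock: 11.72
tool_pos: [0.479, -0.1617, 0.0112]
eef_rot: [0.046, 0.999, -0.001, 0.0]
contact_force: [1.2, -0.6, -0.0]
opening: 0.46
finger_force: 5.0
```

```bash
python3 - <<'E'
from h import *
tube();move(*cw(-.063),.008,yaw=1.479);print(sensors.get_state()['contact_force'])
E
```

```text
scene [(-79, 15, np.float64(93.5), np.float64(-16.6)), (-69, 43, np.float64(80.3), np.float64(-1.6)), (-59, 100, np.float64(88.8), np.float64(-3.8)), (-49, 41, np.float64(74.4), np.float64(2.1)), (-39, 41, np.float64(117.6), np.float64(2.3)), (-29, 43, np.float64(74.6), np.float64(2.4)), (-19, 36, np.float64(75.5), np.float64(1.5)), (-9, 43, np.float64(74.4), np.float64(3.2)), (0, 35, np.float64(74.0), np.float64(3.4)), (10, 40, np.float64(76.0), np.float64(2.4)), (20, 40, np.float64(74.3), np.float64(1.4)), (30, 45, np.float64(74.8), np.float64(1.5)), (40, 40, np.float64(75.1), np.float64(1.9)), (50, 44, np.float64(74.8), np.float64(3.6)), (60, 42, np.float64(74.4), np.float64(2.3)), (70, 57, np.float64(73.3), np.float64(2.6)), (90, 53, np.float64(62.5), np.float64(-0.1))]
top [(30, 8, np.float64(72.5), np.float64(16.0)), (40, 16, np.float64(74.2), np.float64(14.2)), (50, 22, np.float64(76.7), np.float64(10.5)), (60, 46, np.float64(76.8), np.float64(1.5)), (70, 12, np.float64(74.1), np.float64(3.1)), (90, 38, np.float64(65.1), np.float64(1.8))]
tcp [ 0.4788 -0.1615  0.011 ] yawY 1.479 q7 1.3 t 11.82 move [-0.0245  0.0035  0.01  ] turn -0.0
[ 0.4213955   0.16474652 -1.03611311]
```

The tube lies level in both saddles. I'll release it and rise.

send_rows:
  rows: "0 0 0 0;0 0 0 0;0 0 0 0;0 0 0 0;0 0 0 0;0 0 0 0;0 0 0 0;0 0 -0.03 0;0 0 -0.1 0;0 0 -0.2 0"
  jaw: -1

```text
clock: 12.65
tool_pos: [0.4773, -0.1602, 0.0706]
eef_rot: [0.045, 0.999, 0.0, -0.002]
contact_force: [0.6, 0.1, 0.2]
opening: 1.002
finger_force: 0.0
```

send_rows:
  rows: "0.04 0 -0.13 0;0.08 0 -0.26 0;0.12 0 -0.38 0;0.16 0 -0.5 0;0.2 0 -0.6 0;0.22 0 -0.65 0;0.22 0 -0.65 0;0.22 0 -0.65 0"

```text
clock: 13.32
tool_pos: [0.4132, -0.155, 0.267]
eef_rot: [0.046, 0.999, -0.001, 0.001]
contact_force: [0.2, -0.6, 0.5]
opening: 1.001
finger_force: 0.0
```

```bash
python3 - <<'E'
from h import *
tube();move(.4515,-.378,.25)
snap('wrist');np.savez('/tmp/w3.npz',**np.load('/tmp/wrist.npz'))
P=cloud('wrist');z=cam('wrist')[0];c,s=np.cos(TH),np.sin(TH)
Q=P.copy();d=P[...,:2]-O;Q[...,0]=d[...,0]*c+d[...,1]*s;Q[...,1]=-d[...,0]*s+d[...,1]*c
k=(z['d']>0)&(abs(Q[...,1])<.025)&(Q[...,2]>.055)&(Q[...,2]<.12)&(Q[...,0]>-.17)&(Q[...,0]<.095)
print('wrist',[(int(x*1000),len(w),(np.percentile(w[:,2],95)*1000).round(1),(w[:,1].min()*1000).round(1),(w[:,1].max()*1000).round(1)) for x in np.arange(-.09,.1,.005) for w in [Q[k&(abs(Q[...,0]-x)<.0025)]] if len(w)>3])
k=(z['d']>0)&(Q[...,2]>.068)&(Q[...,1]>.028)&(Q[...,1]<.08)&(Q[...,0]>0)&(Q[...,0]<.12)
q=Q[k];print('post',len(q));
for lo,hi in((.072,.0845),(.0865,.098)):
    w=q[(q[:,2]>lo)&(q[:,2]<hi)];print(len(w),w.mean(0).round(4),w.min(0).round(4),w.max(0).round(4))
v,u=np.where(k);print(u.min(),u.max(),v.min(),v.max())
E
```

```text
scene [(-79, 22, np.float64(77.1), np.float64(5.5)), (-69, 41, np.float64(76.7), np.float64(4.2)), (-59, 53, np.float64(76.1), np.float64(-0.9)), (-49, 40, np.float64(74.0), np.float64(3.1)), (-39, 40, np.float64(74.6), np.float64(2.2)), (-29, 42, np.float64(73.6), np.float64(2.5)), (-19, 41, np.float64(73.7), np.float64(3.2)), (-9, 37, np.float64(73.9), np.float64(3.3)), (0, 39, np.float64(74.1), np.float64(6.0)), (10, 44, np.float64(74.5), np.float64(0.9)), (20, 37, np.float64(73.8), np.float64(4.0)), (30, 44, np.float64(73.2), np.float64(1.6)), (40, 43, np.float64(74.7), np.float64(1.9)), (50, 43, np.float64(74.1), np.float64(2.3)), (60, 42, np.float64(72.7), np.float64(1.0)), (70, 55, np.float64(72.2), np.float64(2.5)), (90, 57, np.float64(62.6), np.float64(1.8))]
top [(-79, 5, np.float64(73.4), np.float64(18.1)), (-59, 6, np.float64(72.0), np.float64(20.0)), (10, 5, np.float64(71.2), np.float64(17.3)), (20, 36, np.float64(76.0), np.float64(4.1)), (30, 45, np.float64(76.5), np.float64(2.7)), (40, 42, np.float64(75.8), np.float64(-0.3)), (50, 40, np.float64(76.3), np.float64(3.2))
[... 1511 characters left out ...]
1), np.float64(-17.5), np.float64(17.0)), (20, 72, np.float64(73.1), np.float64(-17.5), np.float64(17.1)), (25, 67, np.float64(72.8), np.float64(-17.6), np.float64(17.1)), (30, 66, np.float64(72.4), np.float64(-17.6), np.float64(17.2)), (35, 72, np.float64(72.9), np.float64(-17.7), np.float64(17.3)), (40, 32, np.float64(70.3), np.float64(-17.7), np.float64(17.4)), (45, 9, np.float64(62.3), np.float64(-17.8), np.float64(17.5))]
post 136
122 [0.0706 0.0394 0.0806] [0.0287 0.029  0.0721] [0.1016 0.057  0.0836]<stdin>:11: RuntimeWarning: Mean of empty slice.
  ret = um.true_divide(
Traceback (most recent call last):
ValueError: zero-size array to reduction operation minimum which has no identity
```

```bash
python3 - <<'E'
from h import *
for n in('scene','top','w3'):
    P=cloud(n);z=cam(n)[0];c,s=np.cos(TH),np.sin(TH)
    Q=P.copy();d=P[...,:2]-O;Q[...,0]=d[...,0]*c+d[...,1]*s;Q[...,1]=-d[...,0]*s+d[...,1]*c
    ok=(z['d']>0)&(abs(Q[...,1])<.06)
    X=lambda a,b,y0,y1,x0,x1:Q[ok&(Q[...,2]>a)&(Q[...,2]<b)&(Q[...,1]>y0)&(Q[...,1]<y1)&(Q[...,0]>x0)&(Q[...,0]<x1)]
    f=X(.066,.08,-.01,.01,.0,.11);e=X(.055,.066,-.022,.022,.078,.11);b=X(.004,.018,-.038,.038,.06,.14);b2=X(.004,.018,-.035,.035,-.13,-.05)
    hsv=cv2.cvtColor(z['p'],cv2.COLOR_RGB2HSV);bl=Q[ok&(hsv[...,0]>100)&(hsv[...,0]<125)&(hsv[...,1]>120)&(Q[...,2]>.06)&(Q[...,2]<.09)]
    t=X(.073,.0845,.03,.07,0,.12)
    h=X(.0865,.1,.03,.07,0,.07)
    for nm,w in(('foot',f),('endplate',e),('base+',b),('base-',b2),('cap',bl),('tab',t),('head',h)):
        if len(w): print(n,nm,len(w),'x',(np.percentile(w[:,0],[1,50,99])*1000).round(1),'y',(np.percentile(w[:,1],[2,50,98])*1000).round(1),'z',(np.median(w[:,2])*1000).round(1))
E
```

```text
scene foot 172 x [ 1.8 37.  69.2] y [-9.3  0.8  9.6] z 71.3
scene endplate 40 x [87.2 90.4 93.3] y [-21.4  -0.6  21. ] z 59.3
scene base+ 168 x [ 60.3  91.3 104.5] y [-36.5  -2.3  36.3] z 9.7
scene base- 119 x [-93.7 -71.7 -50.8] y [-34.3  22.5  34.7] z 9.9
scene cap 102 x [-79.9 -68.  -54.9] y [-16.7   1.9  20.2] z 72.4
scene tab 122 x [ 33.8  72.5 104.6] y [30.4 40.6 57.7] z 81.7
scene head 36 x [34.9 45.2 55. ] y [38.2 48.7 59.2] z 90.9
top foot 122 x [16.5 42.7 68. ] y [-9.7  0.6  9.7] z 71.9
top endplate 28 x [85.5 88.1 92.1] y [-21.2  -0.6  19.8] z 60.9
top base+ 169 x [ 61.1  85.2 137.4] y [-36.4  -4.8  33.3] z 9.9
top base- 69 x [-111.5  -82.6  -51.5] y [13.3 23.8 34.6] z 10.1
top cap 2 x [-65.1 -64.4 -63.7] y [18.4 18.8 19.1] z 68.8
top tab 78 x [ 31.9  71.1 102.3] y [30.5 40.1 58.2] z 81.9
top head 39 x [33.5 44.7 53.7] y [38.5 47.5 58.8] z 90.2
w3 foot 321 x [ 0.2 19.3 38.3] y [-9.7 -0.9  9.4] z 71.5
w3 base+ 175 x [60.2 68.7 78.6] y [-36.9 -21.3  36.8] z 9.6
w3 base- 861 x [-95.5 -81.4 -51.3] y [-33.8   0.4  34.3] z 10.2
w3 cap 532 x [-82.4 -72.5 -58.8] y [-19.3   0.2  18.2] z 72.4
w3 tab 106 x [ 28.7  87.5 101.5] y [30.6 38.3 55.7] z 81.6
```

From the post head (44.5), end plate (87) and saddle (−29.5), the true cradle origin lies about 4.5 mm further along +x. The tube is therefore about 10 mm short of its seat. I'll regrip the cap and slide it home.

send_rows:
  rows: "-0.1 0 0.06 0;-0.2 0 0.15 0;-0.22 0 0.28 0;-0.22 0 0.41 0;-0.22 0 0.53 0;-0.22 0 0.64 0;-0.22 0 0.74 0;-0.22 0 0.81 0;-0.22 0 0.85 0;-0.22 0 0.85 0"

```text
clock: 14.3
tool_pos: [0.4764, -0.1594, 0.0072]
eef_rot: [0.045, 0.999, 0.001, -0.004]
contact_force: [-1.0, 0.1, 0.9]
opening: 1.0
finger_force: 0.0
```

send_rows:
  rows: "0 0 0 0;0 0 0 0;0 0 0 0;0 0 0 0;0 0 0 0;0 0 0 0;0 0 0 0;0 0 0 0;0 0 0 0;0 0 0 0"
  jaw: 1
  force: 8

```text
clock: 15.13
tool_pos: [0.4789, -0.1604, 0.0111]
eef_rot: [0.045, 0.999, 0.0, 0.0]
contact_force: [-1.9, 1.0, 2.1]
opening: 0.462
finger_force: 8.0
```

send_rows:
  rows: "-0.01 0 0 0;-0.02 0 0 0;-0.028 0 0 0;-0.033 0 0 0;-0.033 0 0 0;-0.033 0 0 0"

```text
clock: 15.63
tool_pos: [0.4868, -0.1611, 0.0109]
eef_rot: [0.045, 0.999, 0.0, -0.002]
contact_force: [-4.3, 2.2, 5.6]
opening: 0.456
finger_force: 8.0
```

send_rows:
  rows: "0 0 0 0;0 0 0 0;0 0 0 0;0 0 0 0;0 0 0 0;0 0 0 0;0 0 0 0;0 0 0 0;0 0 -0.05 0;0 0 -0.17 0"
  jaw: -1

```text
clock: 16.47
tool_pos: [0.4861, -0.1607, 0.0595]
eef_rot: [0.045, 0.999, 0.001, -0.004]
contact_force: [0.9, 0.3, -0.4]
opening: 1.0
finger_force: 0.0
```

send_rows:
  rows: "0.04 0 -0.13 0;0.08 0 -0.26 0;0.12 0 -0.38 0;0.16 0 -0.5 0;0.2 0 -0.6 0;0.22 0 -0.68 0;0.22 0 -0.68 0;0.22 0 -0.68 0"

```text
clock: 17.13
tool_pos: [0.4234, -0.156, 0.2671]
eef_rot: [0.046, 0.999, -0.001, 0.001]
contact_force: [-0.5, -0.5, -0.3]
opening: 0.998
finger_force: 0.0
```

```bash
sed -i 's/^O=.*/O=np.array([.5535,-.1673]);TH=-.092/' h.py; cat >> h.py <<'E'
def meas(n,new=True):
    if new: snap(n)
    P=cloud(n);z=cam(n)[0];c,s=np.cos(TH),np.sin(TH)
    Q=P.copy();d=P[...,:2]-O;Q[...,0]=d[...,0]*c+d[...,1]*s;Q[...,1]=-d[...,0]*s+d[...,1]*c
    ok=(z['d']>0)&(abs(Q[...,1])<.075)
    X=lambda a,b,y0,y1,x0,x1:Q[ok&(Q[...,2]>a)&(Q[...,2]<b)&(Q[...,1]>y0)&(Q[...,1]<y1)&(Q[...,0]>x0)&(Q[...,0]<x1)]
    hsv=cv2.cvtColor(z['p'],cv2.COLOR_RGB2HSV);bl=Q[ok&(hsv[...,0]>100)&(hsv[...,0]<125)&(hsv[...,1]>120)&(Q[...,2]>.06)&(Q[...,2]<.09)]
    for nm,w in(('foot',X(.066,.08,-.01,.01,.0,.11)),('endplate',X(.055,.064,-.022,.022,.078,.11)),('cap',bl),('tab',X(.0755,.0845,-.03,.07,0,.12)),('head',X(.0865,.1,.03,.07,0,.07))):
        if len(w): print(n,nm,len(w),'x',(np.percentile(w[:,0],[1,50,99])*1000).round(1),'y',(np.percentile(w[:,1],[2,50,98])*1000).round(1),'z',(np.percentile(w[:,2],[5,50,95])*1000).round(1))
    return Q
E
python3 - <<'E'
from h import *
for n in('scene','top','wrist'): meas(n)
P=cloud('wrist');z=cam('wrist')[0]
q=P[(z['d']>0)&(P[...,2]>.1)&(P[...,2]<.12)&(abs(P[...,1]+.378)<.06)&(abs(P[...,0]-.45)<.06)];print(len(q),q.min(0),q.max(0))
r=cv2.minAreaRect((q[:,:2]*1000).astype(np.float32));print(r)
move(.4515,-.378,.25,yaw=0)
E
```

```text
scene foot 184 x [ 1.4 37.7 72.9] y [-9.6  0.2  9.8] z [67.3 71.5 74. ]
scene endplate 38 x [82.7 86.3 88.9] y [-21.6  -3.   20.9] z [55.7 59.3 63. ]
scene cap 103 x [-76.7 -64.3 -51.1] y [-19.5   2.   20.3] z [61.3 72.8 77.5]
scene tab 126 x [ 28.2  67.7 100.3] y [30.2 40.6 58.8] z [79.  81.9 83.9]
scene head 36 x [29.7 40.4 50.9] y [38.1 46.  59.3] z [87.2 89.9 92.1]
top foot 105 x [26.8 48.3 71.9] y [-9.3  0.4  9.1] z [67.9 72.3 77.7]
top endplate 30 x [81.  84.3 87.3] y [-21.5   0.5  19.8] z [55.5 58.2 62.7]
top cap 3 x [-76.  -73.6 -70.6] y [18.2 18.6 18.7] z [68.  69.8 70.9]
top tab 99 x [29.  63.  97.2] y [-1.3 39.2 58.9] z [76.4 81.2 84.2]
top head 37 x [28.8 39.8 57.4] y [38.1 47.9 58.9] z [87.3 91.  95.3]
wrist foot 368 x [ 0.7 21.4 43. ] y [-9.9 -1.   9.3] z [69.3 71.4 73.1]
wrist cap 529 x [-78.9 -69.  -55.3] y [-19.4   0.1  18.2] z [61.8 72.4 76.2]
wrist tab 122 x [24.2 30.7 97.1] y [26.6 42.  57. ] z [77.6 81.9 83.5]
wrist head 34 x [25.2 28.5 31.9] y [40.6 45.1 57.8] z [86.9 89.8 91.4]
891 [ 0.41952604 -0.40539027  0.10006796] [ 0.48065132 -0.3530697   0.11654458]
((450.4851379394531, -379.04718017578125), (16.67518424987793, 70.38927459716797), 52.547630310058594)
tcp [ 0.4224 -0.1555  0.2649] yawY 1.48 q7 1.48 t 17.28 move [-0.1638 -0.73    0.0488] turn 0.2356
```

The tube's foot is at x≈73 with the end plate at 83, level and centred, so it is seated. Now the key: its handle centre is (0.4505, −0.379) and the bar heading is 142.5°. I'll turn counter-clockwise on the way so that q7 has room for the clockwise quarter turn later.

send_rows:
  rows: "-0.02 -0.09 0 -0.0199;-0.04 -0.18 0 -0.0398;-0.06 -0.27 0 -0.0597;-0.08 -0.36 0 -0.0796;-0.1 -0.45 0 -0.0995;-0.12 -0.54 0 -0.119;-0.14 -0.62 0 -0.139;-0.155 -0.69 0 -0.159;-0.16 -0.73 0 -0.179;-0.16 -0.733 0 -0.198"

```text
clock: 18.12
tool_pos: [0.4496, -0.3793, 0.2627]
eef_rot: [-0.525, 0.851, 0.003, -0.002]
contact_force: [1.1, 1.7, -2.5]
opening: 1.0
finger_force: 0.0
```

```bash
python3 - <<'E'
from h import *
move(.4505,-.379,.15,yaw=.917)
E
```

```text
tcp [ 0.4496 -0.3793  0.2627] yawY 2.675 q7 2.65 t 18.12 move [-0.0026 -0.0049  0.3758] turn -0.2202
```

The wrist joint runs the other way, with q7 at 2.65, so I'll turn back clockwise to heading 0.917. That also leaves room for the clockwise turn.

send_rows:
  rows: "0 0 0 0.0198;0 0 0 0.0396;0 0 0 0.0594;0 0 0 0.0792;0 0 0 0.099;0 0 0 0.1188;0 0 0 0.1386;0 0 0 0.1584;0 0 0 0.1782;0 0 0 0.198"

```text
clock: 18.95
tool_pos: [0.4501, -0.3762, 0.2625]
eef_rot: [0.072, 0.997, 0.002, -0.004]
contact_force: [-0.0, -0.4, -0.4]
opening: 0.999
finger_force: 0.0
```

send_rows:
  rows: "0 0 0.05 0.0198;0 0 0.1 0.0396;0 0 0.15 0.0594;0 0 0.2 0.07;0 0 0.25 0.0818;0 0 0.25 0.0818;0 0 0.25 0.0818;0 0 0.25 0.0818"

```text
clock: 19.62
tool_pos: [0.4505, -0.3763, 0.1894]
eef_rot: [0.32, 0.947, 0.001, -0.003]
contact_force: [0.6, -1.5, 0.3]
opening: 1.0
finger_force: 0.0
```

```bash
python3 - <<'E'
from h import *
snap('wrist')
P=cloud('wrist');z=cam('wrist')[0]
q=P[(z['d']>0)&(P[...,2]>.1)&(P[...,2]<.12)&(abs(P[...,1]+.378)<.06)&(abs(P[...,0]-.45)<.06)];print(len(q),q.min(0),q.max(0))
r=cv2.minAreaRect((q[:,:2]*1000).astype(np.float32));print(r)
a=np.radians(r[2]) if r[1][0]<r[1][1] else np.radians(r[2]+90);print(a)
move(r[0][0]/1e3,r[0][1]/1e3,.054,yaw=a)
E
```

```text
1246 [ 0.41941871 -0.40533008  0.1000999 ] [ 0.48152575 -0.35417696  0.11616127]
((450.010986328125, -380.0399169921875), (15.420358657836914, 68.9037094116211), 52.87650680541992)
0.9228691407077663
tcp [ 0.4507 -0.3765  0.1899] yawY 0.919 q7 1.11 t 19.67 move [-0.0076 -0.0105  0.453 ] turn -0.0006
```

send_rows:
  rows: "-0.007 -0.01 0.1 0;-0.007 -0.01 0.2 0;-0.007 -0.01 0.3 0;-0.007 -0.01 0.38 0;-0.007 -0.01 0.43 0;-0.007 -0.01 0.458 0;-0.007 -0.01 0.458 0;-0.007 -0.01 0.458 0"

```text
clock: 20.33
tool_pos: [0.45, -0.3801, 0.0529]
eef_rot: [0.321, 0.947, 0.0, -0.002]
contact_force: [0.7, 0.2, 0.2]
opening: 1.003
finger_force: 0.0
```

send_rows:
  rows: "0 0 0 0;0 0 0 0;0 0 0 0;0 0 0 0;0 0 0 0;0 0 0 0;0 0 0 0;0 0 0 0;0 0 0 0;0 0 0 0"
  jaw: 1
  force: 30

```text
clock: 21.17
tool_pos: [0.4492, -0.3797, 0.0521]
eef_rot: [0.321, 0.947, 0.0, -0.003]
contact_force: [-0.4, 0.2, 0.1]
opening: 0.267
finger_force: 0.0
```

send_rows:
  rows: "0 0 0 0;0 0 0 0;0 0 0 0"

```text
clock: 21.42
tool_pos: [0.4493, -0.3797, 0.0522]
eef_rot: [0.321, 0.947, 0.0, -0.003]
contact_force: [0.8, 0.2, -0.2]
opening: 0.178
finger_force: 30.0
```

send_rows:
  rows: "0 0 -0.03 0;0 0 -0.08 0;0 0 -0.15 0;0 0 -0.22 0;0 0 -0.29 0;0 0 -0.35 0;0 0 -0.4 0;0 0 -0.4 0;0 0 -0.4 0"

```text
clock: 22.17
tool_pos: [0.45, -0.3803, 0.1729]
eef_rot: [0.321, 0.947, 0.0, -0.002]
contact_force: [0.7, -0.1, -2.6]
opening: 0.176
finger_force: 30.0
```

```bash
python3 - <<'E'
from h import *
snap('scene');P=cloud('scene');z=cam('scene')[0];s=sensors.get_state();t=s['tool_pos'];print(s['contact_force'])
# top view of held key from scene: shaft/collar points
k=(z['d']>0)&(abs(P[...,0]-t[0])<.06)&(abs(P[...,1]-t[1])<.06)
for a,b in((.118,.132),(.135,.165),(.176,.188)):
    q=P[k&(P[...,2]>a)&(P[...,2]<b)];print(a,len(q),(q.mean(0)*1000).round(1) if len(q) else '',(q.min(0)*1000).round(),(q.max(0)*1000).round())
print(cw(.0402,.0482));move(*cw(.0402,.0482),.165,yaw=1.479)
E
```

```text
[-0.86300662 -0.96687023 -1.70785388]Traceback (most recent call last):
  File "<stdin>", line 6, in <module>
    return umr_minimum(a, axis, None, out, keepdims, initial, where)
ValueError: zero-size array to reduction operation minimum which has no identity
```

```bash
python3 - <<'E'
from h import *
s=sensors.get_state();t=s['tool_pos']
snap('wrist')
for n in('scene','wrist'):
  P=cloud(n);z=cam(n)[0]
  k=(z['d']>0)&(abs(P[...,0]-t[0])<.05)&(abs(P[...,1]-t[1])<.05)
  for a,b in((.122,.145),(.145,.187),(.189,.2)):
    q=P[k&(P[...,2]>a)&(P[...,2]<b)];print(n,a,len(q),*((np.percentile(q,[2,50,98],axis=0)*1000).round(1) if len(q) else ['']))
print(cw(.0402,.0482));move(*cw(.0402,.0482),.173,yaw=1.479)
E
```

```text
scene 0.122 15 [ 446.4 -387.2  132.3] [ 454.8 -381.1  138.2] [ 459.5 -375.9  144.5]
scene 0.145 31 [ 449.3 -384.6  145.4] [ 456.  -379.8  158.9] [ 458.5 -376.2  175. ]
scene 0.189 54 [ 452.3 -393.7  192.2] [ 463.7 -382.   196.4] [ 470.4 -366.9  199.5]
wrist 0.122 0 
wrist 0.145 0 
wrist 0.189 275 [ 431.2 -389.2  191.8] [ 438.4 -380.1  195.7] [ 453.6 -362.7  197.1]
[ 0.59795814 -0.12299702]
tcp [ 0.4489 -0.3798  0.1713] yawY 0.917 q7 1.1 t 22.27 move [ 0.126   0.9817 -0.0061] turn -0.0894
```

send_rows:
  rows: "0.01 0.08 0 -0.01;0.02 0.18 0 -0.025;0.035 0.28 0 -0.044;0.05 0.38 0 -0.063;0.062 0.48 0 -0.08;0.075 0.58 0 -0.0894;0.085 0.66 0 -0.0894;0.091 0.71 0 -0.0894;0.091 0.71 0 -0.0894;0.091 0.71 0 -0.0894"

```text
clock: 23.1
tool_pos: [0.557, -0.1938, 0.171]
eef_rot: [0.045, 0.999, 0.001, -0.004]
contact_force: [-0.5, -0.9, -2.1]
opening: 0.176
finger_force: 30.0
```

```bash
python3 - <<'E'
from h import *
for n in('wrist','scene','top'): meas(n)
Q=meas('wrist',0);z=cam('wrist')[0]
k=(z['d']>0)&(Q[...,2]>.0865)&(Q[...,2]<.097)&(abs(Q[...,0]-.04)<.025)&(abs(Q[...,1]-.048)<.025)
v,u=np.where(k);print(len(u),u.min(),u.max(),v.min(),v.max())
cx,cy=int(np.median(u)),int(np.median(v));print(cx,cy)
cv2.imwrite('pics/w4.png',cv2.resize(z['p'][max(cy-50,0):cy+50,max(cx-60,0):cx+60,::-1],None,fx=6,fy=6,interpolation=3))
np.savez('/tmp/w4.npz',**np.load('/tmp/wrist.npz'))
move(*cw(.0402,.0482),.173,yaw=1.479)
E
```

```text
wrist foot 775 x [ 0.4 20.  50.3] y [-9.5  1.3  9.7] z [69.7 71.7 73.3]
wrist cap 1159 x [-78.  -66.4 -53.9] y [-20.1  -2.   17.8] z [61.7 73.1 76.2]
wrist tab 503 x [25.7 51.  68.8] y [33.6 43.  53.8] z [78.9 82.3 83.9]
wrist head 298 x [26.7 37.2 48.9] y [37.3 47.7 57.7] z [87.7 90.9 92. ]
scene foot 181 x [ 1.1 36.8 73. ] y [-9.5  0.3  9.6] z [68.3 71.2 74.4]
scene endplate 41 x [82.6 85.8 88.6] y [-21.8   1.9  20.7] z [55.5 58.8 61.6]
scene cap 100 x [-76.9 -64.  -52.1] y [-19.    1.9  20.5] z [63.2 72.6 76.6]
scene tab 122 x [ 28.4  68.3 100.1] y [27.6 40.7 58.9] z [77.9 82.1 84.1]
scene head 36 x [29.4 41.5 50. ] y [38.3 48.6 59.2] z [88.3 90.8 93.5]
top foot 89 x [ 0.5 21.9 71.5] y [-7.8  2.3  9.9] z [67.6 72.3 77.1]
top cap 109 x [-77.9 -67.  -54.8] y [-15.6   2.   18.9] z [63.7 71.6 80. ]
top tab 15 x [ 8.2 43.7 69.3] y [-1.8  4.1 61.4] z [75.6 77.  80. ]
wrist foot 775 x [ 0.4 20.  50.3] y [-9.5  1.3  9.7] z [69.7 71.7 73.3]
wrist cap 1159 x [-78.  -66.4 -53.9] y [-20.1  -2.   17.8] z [61.7 73.1 76.2]
wrist tab 503 x [25.7 51.  68.8] y [33.6 43.  53.8] z [78.9 82.3 83.9]
wrist head 298 x [26.7 37.2 48.9] y [37.3 47.7 57.7] z [87.7 90.9 92. ]
298 383 407 215 238
395 226
tcp [ 0.5563 -0.1965  0.1714] yawY 1.477 q7 1.21 t 23.25 move [-0.1152  0.2569 -0.0061] turn -0.0004
```

View pics/w4.png

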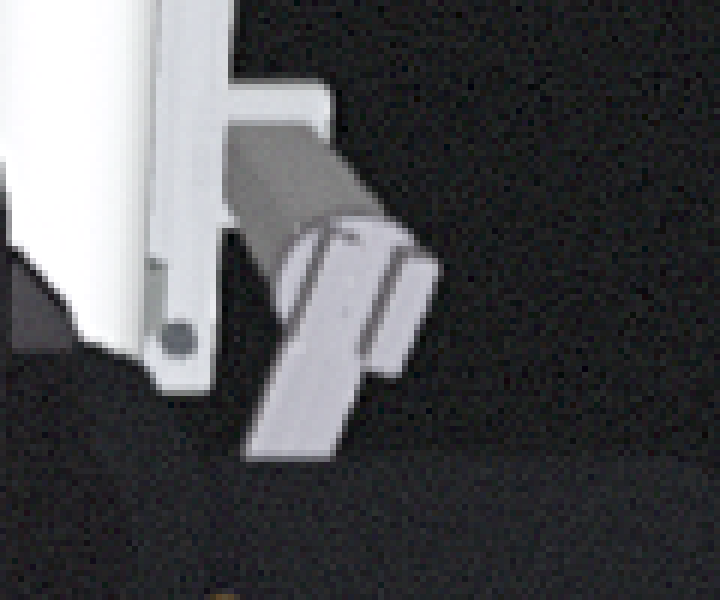

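The picture shows the lock head. The right cheek's top runs (412,250)–(372,372) along its inner edge and (440,262)–(400,378) along its outer edge. The slot is the dark band just left of it, and the tab points down the image (cradle +x).

```bash
python3 - <<'E'
from h import *
q=np.array([(412,250),(372,372),(440,262),(400,378)],float);uv=(q+.5)/6-.5+[335,176]
w=onz('w4',uv,.091);d=w[:,:2]-O;c,s=np.cos(TH),np.sin(TH)
print(np.c_[d[:,0]*c+d[:,1]*s,-d[:,0]*s+d[:,1]*c].round(4))
for a,b in((0,1),(2,3)): e=w[b]-w[a];print(np.arctan2(e[1],e[0]))
Q=meas('w4',0);z=cam('w4')[0]
k=(z['d']>0)&(Q[...,2]>.0885)&(Q[...,2]<.097)&(abs(Q[...,0]-.04)<.025)&(abs(Q[...,1]-.048)<.025)
for y in np.arange(.037,.06,.001):
    m=k&(abs(Q[...,1]-y)<.0005);print(round(y,3),m.sum(),end=' ')
E
```

```text
[[0.0278 0.0545]
 [0.0488 0.0497]
 [0.0298 0.0591]
 [0.0498 0.0544]]
-0.3133645619865348
-0.3237289777345134
w4 foot 775 x [ 0.4 20.  50.3] y [-9.5  1.3  9.7] z [69.7 71.7 73.3]
w4 cap 1159 x [-78.  -66.4 -53.9] y [-20.1  -2.   17.8] z [61.7 73.1 76.2]
w4 tab 503 x [25.7 51.  68.8] y [33.6 43.  53.8] z [78.9 82.3 83.9]
w4 head 298 x [26.7 37.2 48.9] y [37.3 47.7 57.7] z [87.7 90.9 92. ]
0.037 7 0.038 8 0.039 10 0.04 18 0.041 23 0.042 18 0.043 19 0.044 14 0.045 9 0.046 6 0.047 1 0.048 0 0.049 6 0.05 7 0.051 11 0.052 19 0.053 20 0.054 22 0.055 21 0.056 12 0.057 8 0.058 8 0.059 1
```

The lock starts partly turned. Its slot heading is about −0.318 rad against the cradle's −0.092, so it stands at about 0.23 rad. I'll aim the blade along that.

```bash
python3 - <<'E'
from h import *
z=cam('w4')[0]
Q=meas('w4',0)
k=(z['d']>0)&(Q[...,2]>.0885)&(Q[...,2]<.096)&(abs(Q[...,0]-.04)<.025)&(abs(Q[...,1]-.048)<.025);q=Q[k][:,:2]
# slot line: max margin between lobes
best=max(((lambda p:(np.diff(p).max(),a,p[np.diff(p).argmax()]+np.diff(p).max()/2))(np.sort(q@[-np.sin(a),np.cos(a)])[15:-15]) for a in np.arange(-.5,.3,.02)),key=lambda r:r[0]);print('slot gap, angle, offset',best)
print('rect',cv2.minAreaRect((q*1000).astype(np.float32)),(q.min(0)+q.max(0))/2)
move(*cw(.0392,.048),.142,yaw=1.2528)
E
```

```text
w4 foot 775 x [ 0.4 20.  50.3] y [-9.5  1.3  9.7] z [69.7 71.7 73.3]
w4 cap 1159 x [-78.  -66.4 -53.9] y [-20.1  -2.   17.8] z [61.7 73.1 76.2]
w4 tab 503 x [25.7 51.  68.8] y [33.6 43.  53.8] z [78.9 82.3 83.9]
w4 head 298 x [26.7 37.2 48.9] y [37.3 47.7 57.7] z [87.7 90.9 92. ]
slot gap, angle, offset (np.float64(0.006439665835987887), np.float64(-0.2799999999999998), np.float64(0.05620558222070998))
rect ((37.826202392578125, 47.79003143310547), (18.71859359741211, 20.2861270904541), 75.11593627929688) [0.03781382 0.04768133]
tcp [ 0.5563 -0.1965  0.1714] yawY 1.477 q7 1.21 t 23.25 move [-0.1126  0.2561  0.0973] turn 0.0356
```

```bash
python3 - <<'E'
from h import *
move(*cw(.0385,.0474),.142,yaw=1.214)
E
```

```text
tcp [ 0.5563 -0.1965  0.1714] yawY 1.477 q7 1.21 t 23.25 move [-0.1103  0.2541  0.0973] turn 0.0418
```

send_rows:
  rows: "-0.03 0.07 0 0.015;-0.06 0.15 0 0.03;-0.09 0.21 0 0.042;-0.11 0.254 0.02 0.042;-0.11 0.254 0.06 0.042;-0.11 0.254 0.097 0.042;-0.11 0.254 0.097 0.042;-0.11 0.254 0.097 0.042;-0.11 0.254 0.097 0.042"

```text
clock: 24.0
tool_pos: [0.5966, -0.1234, 0.1427]
eef_rot: [0.178, 0.984, 0.0, -0.003]
contact_force: [-0.6, 0.6, -1.7]
opening: 0.175
finger_force: 30.0
```

```bash
python3 - <<'E'
from h import *
move(*cw(.0385,.0474),.127,yaw=1.214)
snap('wrist');
move(*cw(.0385,.0474),.127,yaw=1.214);print(sensors.get_state()['contact_force'])
snap('scene');Q=meas('scene',0);z=cam('scene')[0]
k=(z['d']>0)&(Q[...,2]>.112)&(Q[...,2]<.15)&(abs(Q[...,0]-.04)<.02)&(abs(Q[...,1]-.048)<.025);q=Q[k];print('shaft',len(q),(np.percentile(q,[3,50,97],axis=0)*1000).round(1))
E
```

```text
tcp [ 0.5966 -0.1234  0.1427] yawY 1.213 q7 0.86 t 24.0 move [ 0.0005 -0.0013  0.0523] turn -0.0002
tcp [ 0.597  -0.1229  0.1431] yawY 1.213 q7 0.86 t 24.05 move [ 0.0014 -0.0033  0.0537] turn -0.0001
[-0.26656485 -0.89231076  0.05645653]
scene foot 188 x [ 0.7 37.3 73.4] y [-9.7  0.   9.5] z [67.8 71.4 74.1]
scene endplate 43 x [83.3 86.5 89. ] y [-21.6  -2.8  20.7] z [55.9 59.4 62.3]
scene tab 127 x [ 23.7  68.5 100. ] y [ 0.7 40.4 58.8] z [76.6 81.9 83.9]
scene head 28 x [31.4 43.7 51.1] y [38.  52.6 59.2] z [88.  90.  93.3]
shaft 20 [[ 42.7  45.1 114.8]
 [ 46.1  48.5 124.1]
 [ 49.5  53.2 135.4]]
```

send_rows:
  rows: "0 -0.001 0.01 0;0 -0.001 0.02 0;0 -0.001 0.028 0;0 -0.001 0.034 0;0 -0.001 0.034 0"

```text
clock: 24.52
tool_pos: [0.5968, -0.1216, 0.1323]
eef_rot: [0.177, 0.984, 0.001, -0.003]
contact_force: [0.4, -0.7, -1.3]
opening: 0.179
finger_force: 30.0
```

send_rows:
  rows: "0 0 0.006 0;0 0 0.012 0;0 0 0.016 0;0 0 0.018 0;0 0 0.018 0"

```text
clock: 24.93
tool_pos: [0.597, -0.1217, 0.1272]
eef_rot: [0.177, 0.984, 0.001, -0.003]
contact_force: [-0.3, 0.4, -2.3]
opening: 0.174
finger_force: 30.0
```

No upward force at key z≈85 mm, so the blade is in the slot. I'll turn clockwise.

send_rows:
  rows: "0 0 0.004 0.015;0 0 0.004 0.03;0 0 0.004 0.045;0 0 0.004 0.06;0 0 0.004 0.075;0 0 0.004 0.09;0 0 0.004 0.105;0 0 0.004 0.12;0 0 0.004 0.135;0 0 0.004 0.15"

```text
clock: 25.77
tool_pos: [0.5968, -0.1219, 0.126]
eef_rot: [0.606, 0.795, -0.001, -0.003]
contact_force: [-0.3, -0.8, -2.2]
opening: 0.173
finger_force: 30.0
```

```bash
cat >> h.py <<'E'
def tab(n):
    Q=meas(n);z=cam(n)[0]
    k=(z['d']>0)&(Q[...,2]>.0785)&(Q[...,2]<.086)&(np.hypot(Q[...,0]-.04,Q[...,1]-.048)<.075)&(np.hypot(Q[...,0]-.04,Q[...,1]-.048)>.014)
    q=Q[k][:,:2]
    if len(q)>8:
        m=np.median(q,0)-[.04,.048];print(n,'TAB n',len(q),'dir cw angle',-np.arctan2(m[1],m[0]).round(3),'x',(np.percentile(q[:,0],[2,50,98])*1000).round(1),'y',(np.percentile(q[:,1],[2,50,98])*1000).round(1))
E
python3 - <<'E'
from h import *
tab('scene');s=sensors.get_state();print(s['moment'],s['contact_force']);move(*cw(.0385,.0474),.127,yaw=-.1)
E
```

```text
scene foot 157 x [ 0.9 33.4 76.1] y [-9.5 -0.4  9.9] z [67.9 71.5 74.4]
scene endplate 47 x [83.1 86.5 89.3] y [-21.7  -3.1  20.6] z [55.6 59.2 62.5]
scene cap 38 x [-75.  -59.6 -50.8] y [-19.5  -9.7   4.9] z [62.2 72.1 76.8]
scene tab 81 x [39.8 64.  79.5] y [-2.4 16.5 32.4] z [79.4 81.6 83.8]
scene head 1 x [51.3 51.3 51.3] y [32.7 32.7 32.7] z [86.6 86.6 86.6]
scene TAB n 87 dir cw angle 0.933 x [47.5 63.2 77.6] y [-2.1 16.7 33.3]
[-0.33993965  0.11645098  0.05087655] [-0.27971512 -0.34028367 -1.95358405]
tcp [ 0.5968 -0.1218  0.1261] yawY 0.265 q7 0.11 t 25.82 move [-0.0053 -0.0036 -0.0031] turn 0.058
```

The tab is following (about 0.95 rad). I'll continue to the stop.

send_rows:
  rows: "0 0 0 0.013;0 0 0 0.026;0 0 0 0.039;0 0 0 0.052;0 0 0 0.064;0 0 0 0.074;0 0 0 0.082;0 0 0 0.088;0 0 0 0.088"

```text
clock: 26.57
tool_pos: [0.597, -0.1218, 0.1261]
eef_rot: [0.798, 0.602, -0.002, -0.002]
contact_force: [-0.5, -0.4, -3.0]
opening: 0.179
finger_force: 30.0
```

```bash
python3 - <<'E'
from h import *
tab('scene');s=sensors.get_state();print(s['moment'],s['contact_force']);move(*cw(.0385,.0474),.127,yaw=-.1)
E
```

```text
scene foot 78 x [45.3 59.7 73.9] y [-8.6  0.1  8.3] z [67.9 71.4 77.6]
scene endplate 39 x [82.4 86.1 88.4] y [-21.7  -0.5  20.8] z [56.  59.7 62.4]
scene cap 43 x [-75.3 -66.5 -51.4] y [-19.6  -9.8   1.9] z [62.  72.6 76.3]
scene tab 15 x [45.1 48.5 65.1] y [-10.3  -4.9   7.5] z [75.8 80.4 83.6]
scene TAB n 13 dir cw angle 1.433 x [45.2 47.3 50.4] y [-10.3  -4.9   7.6]
[-0.38061631  0.01657343  0.02186501] [ 1.27766596 -0.74276442 -3.2773782 ]
tcp [ 0.597  -0.1218  0.126 ] yawY -0.278 q7 -0.29 t 26.62 move [-0.0065 -0.001  -0.0032] turn -0.0283
```

send_rows:
  rows: "0 0 0 0.008;0 0 0 0.016;0 0 0 0.02;0 0 0 0.02"

```text
clock: 26.95
tool_pos: [0.5971, -0.1218, 0.1261]
eef_rot: [0.835, 0.551, -0.002, -0.002]
contact_force: [0.1, -2.1, -2.5]
opening: 0.176
finger_force: 30.1
```

```bash
python3 - <<'E'
from h import *
tab('scene');tab('top');s=sensors.get_state();print(s['moment'],s['contact_force']);move(*cw(.0385,.0474),.127,yaw=-.1)
E
```

```text
scene foot 77 x [44.7 59.  73.6] y [-8.7 -0.2  8.2] z [68.2 71.4 75.5]
scene endplate 35 x [82.8 85.9 88.5] y [-20.   -0.2  20.6] z [55.7 59.4 62.6]
scene cap 29 x [-75.9 -68.2 -52.1] y [-19.8 -12.8  -1.1] z [61.1 70.6 75.2]
scene tab 30 x [35.7 46.2 65.6] y [-11.5   6.7  60. ] z [76.1 80.9 83.2]
scene head 17 x [32.  43.2 49.5] y [51.2 54.1 58.2] z [87.3 90.7 98.6]
scene TAB n 14 dir cw angle 1.456 x [42.8 46.1 47.8] y [-12.3  -4.9  10.1]
[-0.44184288 -0.02903105  0.22499491] [ 0.27157332 -1.10560042 -4.20335348]
tcp [ 0.5971 -0.1218  0.1261] yawY -0.404 q7 -0.38 t 27.05 move [-0.0068 -0.0003 -0.003 ] turn -0.0483
```

The moment jumped to 0.22 N m, so the screw is at its stop and the tab lies across. I'll back the key off within its slack and lift it out.

send_rows:
  rows: "0 0 0 -0.014;0 0 0 -0.028;0 0 0 -0.043;0 0 0 -0.043;0 0 -0.015 -0.043;0 0 -0.035 -0.043;0 0 -0.07 -0.043;0 0 -0.12 -0.043;0 0 -0.17 -0.043;0 0 -0.17 -0.043"

```text
clock: 27.88
tool_pos: [0.6, -0.1219, 0.1811]
eef_rot: [0.754, 0.657, 0.001, -0.0]
contact_force: [0.4, -0.3, -1.3]
opening: 0.178
finger_force: 30.0
```

```bash
python3 - <<'E'
from h import *
tab('scene');tab('top');s=sensors.get_state();print(s['moment'],s['contact_force']);move(.4495,-.3800,.172,yaw=-.1)
E
```

```text
scene foot 130 x [10.8 49.8 73.6] y [-9.2  0.1  9.6] z [67.9 71.3 78.4]
scene endplate 42 x [83.2 86.6 88.9] y [-21.4  -0.4  20.6] z [55.4 59.5 62.1]
scene cap 13 x [-73.2 -59.2 -52.6] y [-19.7 -15.8 -10.2] z [60.7 67.4 70.5]
scene tab 127 x [32.4 41.4 52.1] y [-10.4  18.7  58.9] z [77.6 81.5 84.2]
scene head 31 x [32.4 43.5 49.5] y [40.7 48.8 56.6] z [87.  90.4 93.1]
scene TAB n 88 dir cw angle 1.566 x [32.7 40.2 47. ] y [-10.5  11.   33. ]
[-0.08713368  0.13539139 -0.01902823] [ 0.30898712  0.72350422 -1.38817224]
tcp [ 0.598  -0.1217  0.1782] yawY -0.136 q7 -0.17 t 27.98 move [-0.9201 -0.3736  0.0202] turn -0.0057
```

The tab angle reads 1.566 rad, squarely across the tube. I'll return the key to its stand.

send_rows:
  rows: "-0.06 -0.025 0 0;-0.16 -0.065 0 0;-0.28 -0.115 0 0;-0.4 -0.162 0 0;-0.52 -0.21 0 0;-0.64 -0.26 0 0;-0.75 -0.305 0 0;-0.84 -0.34 0 0;-0.9 -0.365 0 0;-0.92 -0.374 0 0"

```text
clock: 28.82
tool_pos: [0.4451, -0.384, 0.1763]
eef_rot: [0.756, 0.655, -0.003, -0.003]
contact_force: [0.2, -0.2, -2.4]
opening: 0.175
finger_force: 30.0
```

send_rows:
  rows: "0 0 0 0;0 0 0 0;0 0 0 0"

```text
clock: 29.07
tool_pos: [0.4505, -0.3776, 0.1771]
eef_rot: [0.752, 0.659, -0.0, -0.003]
contact_force: [-0.1, -0.1, -1.3]
opening: 0.18
finger_force: 30.0
```

```bash
python3 - <<'E'
from h import *
snap('scene');P=cloud('scene');z=cam('scene')[0]
k=(z['d']>0)&(abs(P[...,0]-.45)<.05)&(abs(P[...,1]+.38)<.05)
q=P[k&(P[...,2]>.064)&(P[...,2]<.076)];print('stand top',len(q),cv2.minAreaRect((q[:,:2]*1000).astype(np.float32)))
q=P[k&(P[...,2]>.14)&(P[...,2]<.19)];print('shaft',len(q),(np.percentile(q,[3,50,97],axis=0)*1000).round(1))
move(.4495,-.3800,.100)
E
```

```text
stand top 338 ((452.6536560058594, -381.0238952636719), (61.32670974731445, 63.363643646240234), 78.2000732421875)
shaft 41 [[ 450.  -385.7  141.5]
 [ 453.6 -377.3  156.8]
 [ 457.  -371.8  177.5]]
tcp [ 0.4505 -0.3777  0.1772] yawY -0.132 q7 0.29 t 29.12 move [-0.0091 -0.0011  0.2573] turn 0
```

send_rows:
  rows: "-0.009 0.004 0.03 0;-0.009 0.004 0.09 0;-0.009 0.004 0.15 0;-0.009 0.004 0.21 0;-0.009 0.004 0.27 0;-0.009 0.004 0.32 0;-0.009 0.004 0.36 0;-0.009 0.004 0.39 0;-0.009 0.004 0.4 0;-0.009 0.004 0.4 0"

```text
clock: 29.95
tool_pos: [0.4491, -0.3822, 0.0566]
eef_rot: [0.753, 0.658, -0.001, -0.003]
contact_force: [0.4, -0.3, -0.8]
opening: 0.178
finger_force: 30.0
```

send_rows:
  rows: "0 0 0.006 0;0 0 0.012 0;0 0 0.014 0;0 0 0.014 0"

```text
clock: 30.28
tool_pos: [0.4493, -0.3828, 0.0535]
eef_rot: [0.753, 0.658, -0.001, -0.002]
contact_force: [-0.6, -0.4, -1.1]
opening: 0.179
finger_force: 30.0
```

send_rows:
  rows: "0 0 0.003 0;0 0 0.005 0;0 0 0.005 0;0 0 0.005 0"
  force: 8

```text
clock: 30.62
tool_pos: [0.4492, -0.3829, 0.0521]
eef_rot: [0.753, 0.658, -0.001, -0.002]
contact_force: [-1.4, 0.4, 3.6]
opening: 0.18
finger_force: 8.0
```

send_rows:
  rows: "0 0 0 0;0 0 0 0;0 0 0 0;0 0 0 0;0 0 0 0;0 0 0 0;0 0 0 0;0 0 0 0;0 0 0 0;0 0 0 0"
  jaw: -1

```text
clock: 31.45
tool_pos: [0.4491, -0.3826, 0.0516]
eef_rot: [0.753, 0.658, -0.001, -0.003]
contact_force: [0.6, -0.4, 0.2]
opening: 0.915
finger_force: 0.0
```

send_rows:
  rows: "0 0 -0.05 0;0 0 -0.15 0;0 0 -0.25 0;0 0 -0.37 0;0 0 -0.49 0;0 0 -0.6 0;0 0 -0.6 0;0 0 -0.6 0"

```text
clock: 32.12
tool_pos: [0.4511, -0.3838, 0.2336]
eef_rot: [0.753, 0.658, -0.001, -0.0]
contact_force: [-0.4, 0.9, -0.8]
opening: 1.001
finger_force: 0.0
```

```bash
python3 - <<'E'
from h import *
tab('scene');P=cloud('scene');snap('wrist');
for n in('scene','wrist'):
    P=cloud(n);z=cam(n)[0]
    k=(z['d']>0)&(abs(P[...,0]-.45)<.055)&(abs(P[...,1]+.38)<.055)
    q=P[k&(P[...,2]>.1)&(P[...,2]<.13)];print(n,len(q),cv2.minAreaRect((q[:,:2]*1000).astype(np.float32)),np.percentile(q[:,2],[50,95,99]))
    q=P[k&(P[...,2]>.064)&(P[...,2]<.0795)];print('  stand',cv2.minAreaRect((q[:,:2]*1000).astype(np.float32)))
tab('wrist');tab('top');print(sensors.get_state()['contact_force'])
E
```

```text
scene foot 148 x [ 0.8 45.6 73.1] y [-9.4 -0.   9.2] z [68.  71.6 76.3]
scene endplate 42 x [82.7 86.5 88.4] y [-21.6   0.7  20.8] z [55.4 59.6 62.5]
scene cap 96 x [-75.8 -63.1 -52.3] y [-16.1   1.8  18.4] z [64.9 73.2 76.8]
scene tab 125 x [31.  41.5 52. ] y [-10.7  18.7  58.9] z [78.  82.2 84.2]
scene head 33 x [31.3 43.3 49.2] y [40.5 48.6 56.6] z [86.7 90.2 93.7]
scene TAB n 88 dir cw angle 1.559 x [32.8 40.4 47.7] y [-10.6  10.9  33.1]
scene 177 ((450.6036071777344, -383.7796936035156), (69.75670623779297, 17.003948211669922), 82.98616790771484) [0.1119052  0.11639674 0.11730041]
  stand ((454.3955078125, -380.79547119140625), (62.367042541503906, 61.62306594848633), 77.8382568359375)
wrist 974 ((448.3338623046875, -384.61859130859375), (69.25630187988281, 15.941814422607422), 82.4629135131836) [0.11402887 0.11527216 0.11580949]
  stand ((450.7558288574219, -382.0430908203125), (60.382972717285156, 60.13509750366211), 78.08475494384766)
top foot 138 x [ 0.8 30.6 71.8] y [-9.6  0.6  9.9] z [67.8 72.2 78.6]
top endplate 25 x [81.  84.2 86.5] y [-18.6  -1.   19.7] z [56.8 59.5 63. ]
top cap 108 x [-77.7 -67.1 -55.4] y [-15.7   2.1  18.9] z [66.1 73.  79.4]
top tab 110 x [ 8.1 38.9 67.1] y [-10.6  15.3  58.5] z [76.2 81.3 84.3]
top head 31 x [28.9 35.2 48.8] y [39.2 48.1 58.6] z [87.9 92.1 95.6]
top TAB n 73 dir cw angle 1.583 x [26.6 39.5 53.1] y [-10.5  10.1  32.9]
[ 0.79730957 -0.45661903 -0.17735989]
```

Everything checks out. The key hangs upright with its handle top at 114 mm, the tab is at 1.56–1.58 rad across the tube, and the tube is level and seated.

```bash
python3 -c "
from plant import finish_job
print(finish_job())"
```

```text
the job is handed in; nothing more can be done
None
```

The job is handed in, about 32 s in: the tube lies in the cradle with its foot about 10 mm short of the end plate, the lock tab is squarely across it, and the key hangs upright in its stand again.

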